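# Empty the punch strip into the tin and clip it shut

## Robot

A 6-joint arm with a two-finger parallel gripper is mounted at the origin on the work surface. World frame = base frame: x ahead of the robot, y to its left, z up, the work surface at z = 0. Lengths are in m, angles in rad, forces in N, time in s.
With the tool pointing down it reaches from about 0.3 to 0.775 m from the base axis. Payload 14.6 kg.
Tool frame: the origin (TCP) lies where the fingers leave the gripper's body, on its centre line; the fingertips stand 97 mm ahead of it and the grasp point (between the pads) lies 78 mm ahead of it (ctrl.finger_overhang is the distance from the TCP to the fingertips, in m); z points along the fingers, y is the direction in which the jaws open and shut (so a half turn about z gives the same grasp; the last joint's range is limited). The gripper opens to 94 mm and grips with 3 to 60 N. Pads are 16 mm wide; open, the fingers measure 119 mm over their backs; the gripper's body (75 mm by 177 mm) begins 78 mm behind the grasp point.
Start: joints at [-1.304, 0.3, 1.521, -0, 1.321, -0.067], TCP at [0.18, -0.52, 0.303] pointing down, gripper open.
Joint ranges: [-3.03, 3.03], [-0.79, 2.21], [0.23, 2.52], [-1.04, 4.18], [0, 3.07], [-2.55, 2.55]. Speed limits (rad/s): [2.22, 2.22, 2.57, 3.14, 3.14, 3.14].

## Interface

Orientations are given as [roll, pitch, yaw] about the fixed x, y, z axes, in that order (R = Rz(yaw) Ry(pitch) Rx(roll)).
In Python, from station import ctrl, imaging, hand_in gives the robot as it stands.
- The arm moves only by the shell command python3 -m pendant 'ROWS' [FORCE]. ROWS is JSON, a list of rows, each a list of 7 numbers: the shift along the tool's x, y, z normalised to -1 to 1, where 1 is 120 mm, then the turn, a rotation vector about the tool's x, y, z normalised to -1 to 1, where 1 is 30 degrees, then the closure, from -1 (fully open) to 1 (shut). A call has 1 to 10 rows; each row shifts and turns the commanded pose from where the row before left it, along the tool's axes as they then stand; what a row does not reach is not made up. A row lasts 1/12 s, in which the tool goes at most 41.7 mm and 7.16 degrees, less where a joint would pass 70% of its speed; a pose out of reach is approached as far as the arm can. A call with a number of a shift or a turn outside -1 to 1 is refused whole. A call with a gripper value outside its range is refused whole. The fingers move at their own pace and stop on an object; FORCE is the grip in N (left out, the last holds). Time passes only in rows, so rows that do not move let the fingers close. It gives the time, the measured TCP pose, the force and the opening at its end, in the units of the state.
- ctrl.get_obs(): the state, without advancing time (a new reading comes with each control period).
- imaging.camera(name): name is "side" or "top" or "wrist"; returns a dict with "image" (400x640x3 uint8, red, green, blue), "mtx" (3x3 intrinsics, pixels), "rvec" (rotation vector, rad) and "tvec" (3), from world to camera coordinates, as OpenCV has them. Camera axes: x right, y down, z forward; pixel columns grow to the right and rows downward; lengths in m; the calibration is good to about 2 mm. The wrist camera is an equidistant fisheye: a pixel r from the principal point sees the ray r / f radians off the axis. A picture is of the moment at which its call begins. There is no depth.
- hand_in(): hands the job in, once; it reports no verdict.
The state is a dict: "time_s": time; "qpos": joint angles; "joint_vel": joint speeds; "tau": joint torques, N m; "ee_pos": TCP position; "eef_rot": TCP orientation; "force": force on the tool from outside, world axes, zero at the start; "moment": the same for the moment, N m; "grip_width": finger opening in m.
Only numpy, scipy, OpenCV 4.12 (cv2) and the standard library are available. Lean on these libraries where they do the work, as an engineer would, in place of code of your own. Each camera call takes 0.05 s, during which the arm holds its last target.

## Task

The chasing punches are going out for regrinding: pull every punch out of the sprung strip, one at a time, and lay them all in the open steel tin, together with the one left lying on the bench. Then close the tin's lid fully, and lock it by squeezing open the sprung clip from its little stand, lowering it well down over the middle of the two upright ears, square and upright, and letting it snap shut on both. Leave the other things on the bench where they are.

Things in the scene. Friction and masses are not known exactly. Their poses are not given: they have to be found in the camera images.
- punch1_mid (a point): Chasing punch: dark square steel bar, 10 x 10 mm, 75 mm long, about 50 g, grooved to 4.8 mm from 12 to 24 mm above its foot. Point at its centre, half-way along; z runs along the bar from the grooved foot to the tip. If present it starts upright, foot down, in pocket 1 of the strip (its centre is 45.5 mm above the bench there). May be absent (then None).
- punch2_mid (a point): Chasing punch: dark square steel bar, 10 x 10 mm, 75 mm long, about 50 g, grooved to 4.8 mm from 12 to 24 mm above its foot. Point at its centre, half-way along; z runs along the bar from the grooved foot to the tip. If present it starts upright, foot down, in pocket 2 of the strip (its centre is 45.5 mm above the bench there). May be absent (then None).
- punch3_mid (a point): Chasing punch: dark square steel bar, 10 x 10 mm, 75 mm long, about 50 g, grooved to 4.8 mm from 12 to 24 mm above its foot. Point at its centre, half-way along; z runs along the bar from the grooved foot to the tip. If present it starts upright, foot down, in pocket 3 of the strip (its centre is 45.5 mm above the bench there). May be absent (then None).
- punch4_mid (a point): Chasing punch: dark square steel bar, 10 x 10 mm, 75 mm long, about 50 g, grooved to 4.8 mm from 12 to 24 mm above its foot. Point at its centre, half-way along; z runs along the bar from the grooved foot to the tip. If present it starts upright, foot down, in pocket 4 of the strip (its centre is 45.5 mm above the bench there). May be absent (then None).
- punch5_mid (a point): Chasing punch: dark square steel bar, 10 x 10 mm, 75 mm long, about 50 g, grooved to 4.8 mm from 12 to 24 mm above its foot. Point at its centre, half-way along; z runs along the bar from the grooved foot to the tip. If present it starts upright, foot down, in pocket 5 of the strip (its centre is 45.5 mm above the bench there). May be absent (then None).
- punch6_mid (a point): Chasing punch: dark square steel bar, 10 x 10 mm, 75 mm long, about 50 g, grooved to 4.8 mm from 12 to 24 mm above its foot. Point at its centre, half-way along; z runs along the bar from the grooved foot to the tip. Starts lying on the bench apart from the strip (bar axis level, centre 5 mm up). Always present.
- strip: Clip strip fixed to the bench, 196 mm long (its y), 36 deep, 38 high. Five pockets 38 mm apart along y (pocket 3 at the origin, pocket 1 at y = -76 mm), floors 8 mm up; punches stand 45 mm out of its top. A sprung leaf on the front (-x) of each pocket clicks into the punch's groove: pull straight up 32 mm, 11 to 14 N. Origin: centre of underside; z up.
- tin_floor (a point): Flat grey steel tin fixed to the bench, outer 128 mm along x, 168 mm along y, 38 mm high, walls and floor 4 mm (inside 120 x 160 mm, 34 mm deep). Point at the centre of the inner floor, 4 mm above the bench; x points to the lid's hinge (on the +x rim), y to the side with the ears, z up.
- lid (a joint): Lid angle, rad: 0 shut on the rim, grows as it opens over towards the tin's +x; starts 1.7 to 1.95. Hinge line along the tin's y, at x = +64 mm, 34.5 mm above point tin_floor. The lid is a 4 mm plate, 128 mm from hinge to free edge, 168 mm wide; the stiff hinge stays where it is left and takes 1 to 3 N at the free edge.
- lid_edge (a point): Middle of the lid's free edge (half-way through its thickness), opposite the hinge. x points from the free edge to the hinge, y along the edge, z out of the lid's top face (the outer face when shut).
- ears (a point): Middle of the top of the ears, in the tin's axes (z up): upright metal ears 40 mm wide along x, 4 mm thick along y. One is fixed outside the tin's +y side, the other stands on the lid; with the lid shut they are face to face (8 mm together, point at the middle), 27 mm above the lid's top, 70 mm above the bench.
- clip_mid (a point): Sprung steel clip, 60 g, 67 mm high, 24 mm wide (its y). Point on its pivot, 30 mm above the jaw tips; z from jaws to handles, x across the jaws. Two straight handles above it, black ends 35 mm above the pivot and 44 mm apart over the outsides when relaxed. Squeezed fully along x (about 15 N) they stop parallel, 19 mm over the outsides; jaws open from 4 to 22 mm. Starts jaws down on the stand, pivot 44 mm above the bench.
- jaw (a joint): Opening of one clip jaw against the other, rad: 0 relaxed (tips 4 mm apart), 0.68 fully open (a stop); about 0.15 when gripping both ears. The jaws go 26 mm down over an edge, until the pivot rests on it (pivot then 4 mm above the edge).
- stand: Wooden foot of the clip's stand, 50 x 64 x 8 mm, fixed; a 3 mm upright plate along its y, top 40 mm above the bench, carries the clip: lift the clip straight up by over 26 mm to clear it. Origin at the centre of the underside.
- tape: Bystander: roll of tape, 48 mm across, 18 mm high, lying on the bench. Origin under its centre.
- pliers: Bystander: pliers lying on the bench, about 155 mm long. Origin at the pivot, underside.
- can: Bystander: grey can, 60 mm across, 150 mm high. Origin at its underside.
- caliper: Bystander: caliper, 160 mm long, lying on the bench near the robot. Origin at the middle of its beam.
- pitch_bowl: Bystander: heavy dark pitch bowl, 140 mm across, 57 mm high. Origin at its underside.
- hammer: Bystander: hammer with a wooden handle, 260 mm long, lying on the bench between the robot and the strip. Origin near the middle of it.
There are look-alikes about, which are no part of the job. Leave any purple or red look-alike of the part that bears clip_mid alone.

How it is judged:
On the way, in this order (a step that is already met when the one before it is completed fails the run):
1. all punches lie inside the tin (x of punch1_mid in the frame of tin_floor between -0.06 and 0.06 m and y of punch1_mid in the frame of tin_floor between -0.08 and 0.08 m and z of punch1_mid in the frame of tin_floor between 0 and 0.034 m and x of punch2_mid in the frame of tin_floor between -0.06 and 0.06 m and y of punch2_mid in the frame of tin_floor between -0.08 and 0.08 m and z of punch2_mid in the frame of tin_floor between 0 and 0.034 m and x of punch3_mid in the frame of tin_floor between -0.06 and 0.06 m and y of punch3_mid in the frame of tin_floor between -0.08 and 0.08 m and z of punch3_mid in the frame of tin_floor between 0 and 0.034 m and x of punch4_mid in the frame of tin_floor between -0.06 and 0.06 m and y of punch4_mid in the frame of tin_floor between -0.08 and 0.08 m and z of punch4_mid in the frame of tin_floor between 0 and 0.034 m and x of punch5_mid in the frame of tin_floor between -0.06 and 0.06 m and y of punch5_mid in the frame of tin_floor between -0.08 and 0.08 m and z of punch5_mid in the frame of tin_floor between 0 and 0.034 m and x of punch6_mid in the frame of tin_floor between -0.06 and 0.06 m and y of punch6_mid in the frame of tin_floor between -0.08 and 0.08 m and z of punch6_mid in the frame of tin_floor between 0 and 0.034 m), for 0.2 s.
2. the lid is shut (value of joint lid below 0.06 rad), for 0.2 s.
3. the clip grips both ears and is let go (x of clip_mid in the frame of ears between -0.018 and 0.018 m and y of clip_mid in the frame of ears between -0.006 and 0.006 m and z of clip_mid in the frame of ears between -0.001 and 0.013 m and angle between the x axis of clip_mid and the y axis of ears, either way round below 0.3 rad and angle between clip_mid's own z axis and vertical below 0.3 rad and value of joint jaw between 0.06 and 0.32 rad and contact force between the fingers and clip below 0.5 N), for 0.2 s.
At the end, for the whole second after the job is handed in: Every punch present lies inside the tin below the rim, the lid is shut (under 0.06 rad), and the released clip grips both ears at rest: pivot within 18 mm of their middle along them, 6 mm across, at most 13 mm above their top, upright and square within 0.3 rad (all of step 1 and all of step 3 and value of joint lid below 0.06 rad and linear speed of clip below 0.02 m/s); the robot touches nothing.
It fails at once if the tape, pliers, can, caliper, pitch bowl or hammer is moved by more than 4 cm (distance of any of tape, pliers, can, caliper, pitch_bowl, hammer from where it was at the start of the episode above 0.04 m).
Of punch1, punch2, punch3, punch4, punch5 only 3 to 5 are there at a start; the rules pass over those that are not, and their reading is None.
At some moment in a run one of punch6 may be knocked a few centimetres aside while the robot is not near it.
Once in a run the grip may slacken for a moment while it holds something.
It also fails if it takes over 210 s, if anything falls off the work surface, if the arm or the gripper's body presses on something with over 40 N, if the wrist force passes 120 N, or if a joint passes its speed limit or range.

## Working session

There is one attempt and no reset: what is moved stays moved. The work goes in short steps, Python scripts to look and compute and a shell command to move; the robot and the scene stay as the last step left them, time stands still between calls to the robot, and variables do not carry over. Pictures are saved under pics/ and viewed, and the job is handed in when it is done.

```bash
ls; mkdir -p pics; cat > h.py <<'E'
import numpy as np, cv2
from station import ctrl, imaging
def snap(n,f):
    d=imaging.camera(n); cv2.imwrite('pics/'+f,cv2.cvtColor(d['image'],cv2.COLOR_RGB2BGR)); 
    np.savez('pics/'+f[:-4]+'.npz',**{k:d[k] for k in d}); return d
E
python3 - <<'E'
from h import *
for n in ['side','top','wrist']:
    d=snap(n,n+'0.png'); print(n,d['mtx'],d['rvec'],d['tvec'])
print(ctrl.get_obs())
E
```

```text
pics
side [[413.64998923   0.         328.6395607 ]
 [  0.         413.64998923 200.95020667]
 [  0.           0.           1.        ]] [ 2.20030456 -0.47917134  0.23966548] [-0.53903881  0.17973066  0.91433074]
top [[366.85586781   0.         323.53752702]
 [  0.         366.85586781 194.52118348]
 [  0.           0.           1.        ]] [ 2.16169271 -2.19481858  0.06168632] [-0.02446358  0.57508137  1.0008126 ]
wrist [[309.70691629   0.         316.57727412]
 [  0.         309.70691629 202.56108926]
 [  0.           0.           1.        ]] [-2.3821592   1.69314018  0.22321318] [-0.54912689 -0.02791184  0.39150927]
{'time_s': 0.15, 'qpos': array([-1.30359508e+00,  3.00328075e-01,  1.52142552e+00,  1.33551461e-05,
        1.32068214e+00, -6.65631549e-02]), 'joint_vel': array([-1.58020214e-04, -9.88296707e-04, -1.52852459e-03, -5.62164668e-04,
        7.83113454e-05, -1.71558140e-03]), 'tau': array([-2.11757010e-04, -5.31962550e+01, -3.52820706e+01,  7.08081597e-02,
        2.36106897e-02, -4.34244589e-05]), 'ee_pos': array([ 0.18017084, -0.51953721,  0.30223055]), 'eef_rot': array([-3.14075230e+00, -6.89850994e-05,  3.33761060e-01]), 'force': array([-1.07683675, -0.36364242, -0.09299469]), 'moment': array([-0.02074675,  0.01382803,  0.03597693]), 'grip_width': 0.0941295294909639}
```

View pics/top0.png

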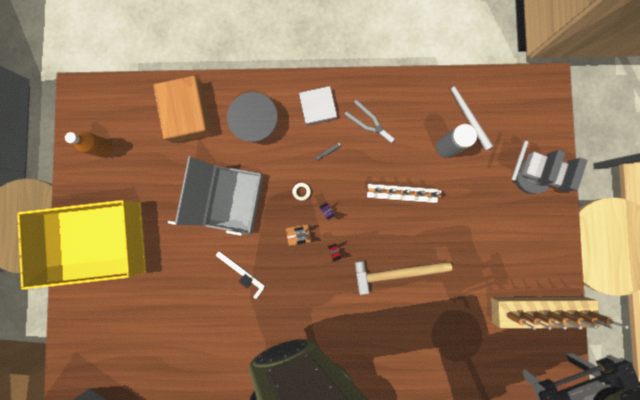

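View pics/side0.png

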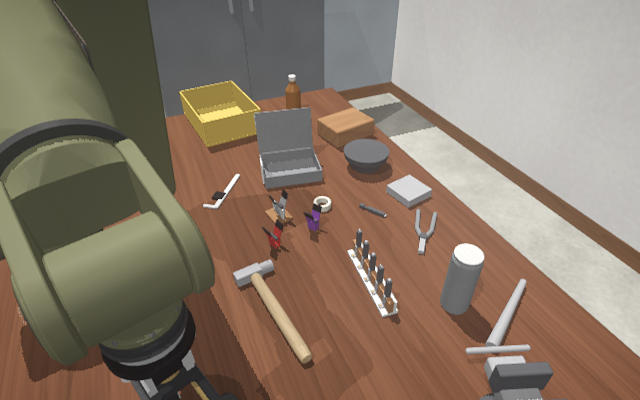

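View pics/wrist0.png

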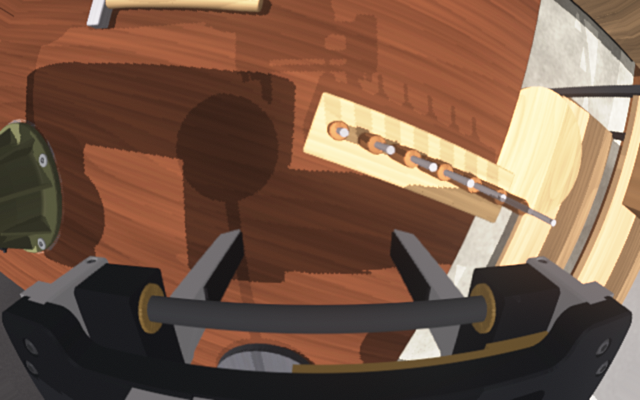

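The top view shows the tin at about (222,200), strip at (403,193), the loose punch at (328,151), the clip on its stand at (298,235), purple and red look-alikes at (327,211) and (335,252). I'll zoom in to measure.

```bash
cat >> h.py <<'E'
def crop(f,out,x0,y0,x1,y1,s):
    im=cv2.imread('pics/'+f)[y0:y1,x0:x1]
    im=cv2.resize(im,None,fx=s,fy=s,interpolation=cv2.INTER_CUBIC); cv2.imwrite('pics/'+out,im)
def RT(d):
    return cv2.Rodrigues(d['rvec'])[0],np.array(d['tvec']).ravel()
def pix(d,uv,z,fish=False):
    "pixel -> world at height z"
    R,t=RT(d);K=d['mtx'];n=np.array([(uv[0]-K[0,2])/K[0,0],(uv[1]-K[1,2])/K[1,1]])
    if fish:
        th=np.linalg.norm(n); ray=np.r_[np.sin(th)*n/max(th,1e-9),np.cos(th)]
    else: ray=np.r_[n,1]
    w=R.T@ray; c=-R.T@t
    return c+w*(z-c[2])/w[2]
def proj(d,P,fish=False):
    R,t=RT(d);K=d['mtx'];p=R@np.array(P)+t
    if fish:
        r=np.hypot(p[0],p[1]);th=np.arctan2(r,p[2]);n=p[:2]/r*th
    else: n=p[:2]/p[2]
    return np.array([K[0,0]*n[0]+K[0,2],K[1,1]*n[1]+K[1,2]])
def load(f): 
    z=np.load('pics/'+f+'.npz'); return {k:z[k] for k in z.files}
E
python3 - <<'E'
from h import *
crop('top0.png','top0a.png',160,130,320,250,5)
crop('top0.png','top0b.png',280,130,460,260,4)
crop('side0.png','side0a.png',240,90,400,210,5)
crop('side0.png','side0b.png',320,190,420,330,4)
d=load('top0');s=load('side0')
for n,uv,z in [('strip',(403,193),.038),('punch6',(328,151),.005),('tin',(222,200),.02),('clip',(300,235),.05)]:
    print(n,pix(d,uv,z))
E
```

```text
strip [ 0.57412334 -0.25016656  0.038     ]
punch6 [ 0.69978207 -0.04752882  0.005     ]
tin [0.56378441 0.25054476 0.02      ]
clip [0.46463657 0.0311367  0.05      ]
```

View pics/top0a.png

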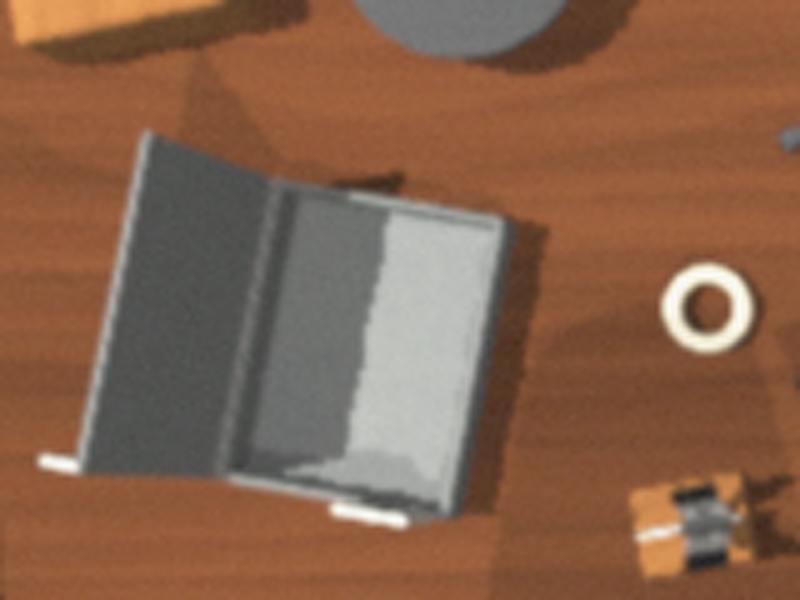

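View pics/top0b.png

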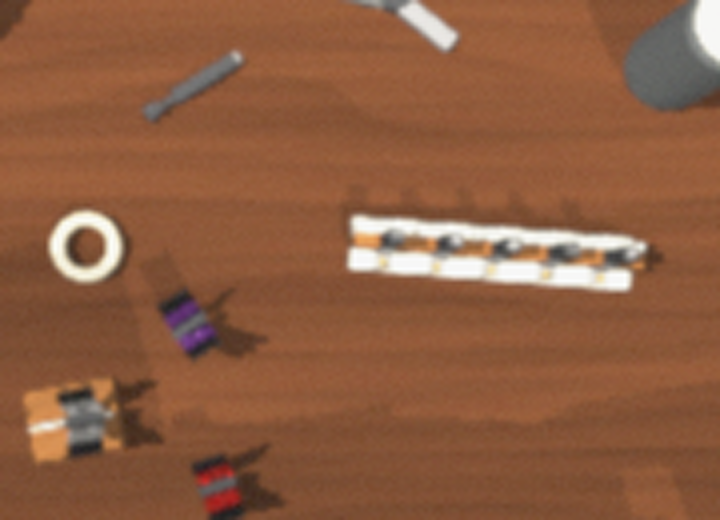

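View pics/side0a.png

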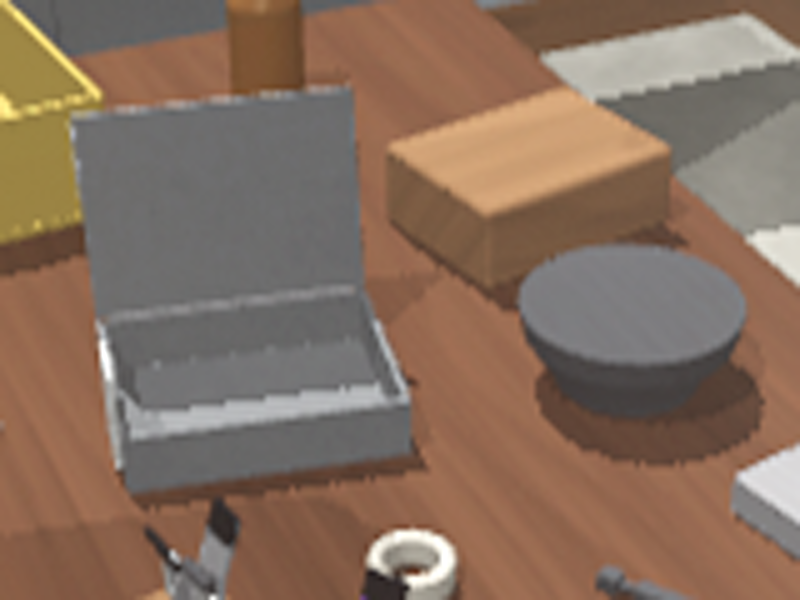

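View pics/side0b.png

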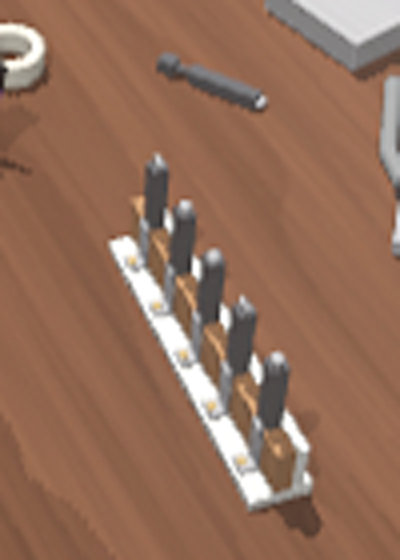

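All five pockets are occupied (tips visible in both views). The tin's hinge is on the left (+y side), with the ears toward the robot. Next I'll compute the wrist camera geometry and coarse positions.

```bash
cat >> h.py <<'E'
from scipy.spatial.transform import Rotation as Ro
def tool():
    o=ctrl.get_obs(); return np.array(o['ee_pos']),Ro.from_euler('xyz',o['eef_rot']).as_matrix()
def go(p,yaw=None,R=None,grasp=.078):
    "print shift (normalised, tool axes) to bring grasp point to p; turn first to target yaw (tool down)"
    P,R0=tool()
    if R is None: R=Ro.from_euler('xyz',[np.pi,0,yaw]).as_matrix()
    rv=Ro.from_matrix(R0.T@R).as_rotvec()
    T=np.array(p)-R@np.array([0,0,grasp])
    print('turn n',np.round(rv/np.radians(30),3),'| shift(before turn) n',np.round(R0.T@(T-P)/.12,3),'| shift(after turn) n',np.round(R.T@(T-P)/.12,3))
def st():
    o=ctrl.get_obs();P,R=tool();print('t',round(o['time_s'],2),'tcp',P.round(4),'grasp',(P+R[:,2]*.078).round(4),'rpy',np.round(o['eef_rot'],3),'w',round(o['grip_width'],4),'F',np.round(o['force'],1),'q',np.round(o['qpos'],2))
E
python3 - <<'E'
from h import *
d=load('wrist0');R,t=RT(d);P,Rt=tool()
c=-R.T@t
print('cam in tool',Rt.T@(c-P)); print('cam axes in tool cols x,y,z\n',(Rt.T@R.T).round(3))
d=load('top0')
def a(x,y):return (160+x/5,130+y/5)
def b(x,y):return (280+x/4,130+y/4)
for n,uv,z in [('rimFR',a(508,218),.038),('rimBR',a(457,514),.038),('rimBL',a(226,476),.038),('rimTL',a(280,180),.038),
 ('p6 foot',b(150,114),.005),('p6 tip',b(240,56),.005),('strip L t',b(352,216),.038),('strip R t',b(640,240),.038),('strip front L',b(350,268),.008),('strip front R',b(631,290),.008),('clip h1',a(693,495),.079),('clip h2',a(708,556),.079),
 ('stand plate',a(635,534),.04),('stand tl',a(630,490),.008),('stand bl',a(645,578),.008),('stand br',a(752,562),.008)]:
    print(n,pix(d,uv,z).round(4))
E
```

```text
cam in tool [ 0.07410098 -0.00024788 -0.08236859]
cam axes in tool cols x,y,z
 [[ 0.001 -0.966 -0.257]
 [ 1.     0.001 -0.001]
 [ 0.001 -0.257  0.966]]
rimFR [0.6338 0.1362 0.038 ]
rimBR [0.472  0.1645 0.038 ]
rimBL [0.4945 0.291  0.038 ]
rimTL [0.657  0.2624 0.038 ]
p6 foot [ 0.6787 -0.0173  0.005 ]
p6 tip [ 0.7194 -0.082   0.005 ]
strip L t [ 0.6003 -0.1555  0.038 ]
strip R t [ 0.5807 -0.3509  0.038 ]
strip front L [ 0.5666 -0.1565  0.008 ]
strip front R [ 0.5481 -0.3524  0.008 ]
clip h1 [0.4814 0.0323 0.079 ]
clip h2 [0.4496 0.0248 0.079 ]
stand plate [0.4599 0.0673 0.04  ]
stand tl [0.4831 0.0735 0.008 ]
stand bl [0.434  0.0655 0.008 ]
stand br [0.4421 0.0056 0.008 ]
```

```bash
python3 - <<'E'
from h import *
st(); go([.573,-.30,.222],yaw=1.47)
E
```

```text
t 0.15 tcp [ 0.1802 -0.5195  0.3022] grasp [ 0.1802 -0.5195  0.2242] rpy [-3.141 -0.     0.334] w 0.0941 F [-1.1 -0.4 -0.1] q [-1.3   0.3   1.52  0.    1.32 -0.07]
turn n [-1.00e-03 -1.00e-03 -2.17e+00] | shift(before turn) n [ 3.692 -0.656  0.019] | shift(after turn) n [2.15  3.073 0.019]
```

```bash
python3 -m pendant '[[0.3,-0.055,0,0,0,0,-1],[0.3,-0.055,0,0,0,0,-1],[0.3,-0.055,0,0,0,0,-1],[0.3,-0.055,0,0,0,0,-1],[0.3,-0.055,0,0,0,0,-1],[0.3,-0.055,0,0,0,0,-1],[0.3,-0.055,0,0,0,0,-1],[0.3,-0.055,0,0,0,0,-1],[0.3,-0.055,0,0,0,0,-1],[0.3,-0.055,0,0,0,0,-1]]'
python3 -m pendant '[[0.3,-0.055,0,0,0,0,-1],[0.3,-0.055,0,0,0,0,-1],[0,0,0,0,0,-0.22,-1],[0,0,0,0,0,-0.22,-1],[0,0,0,0,0,-0.22,-1],[0,0,0,0,0,-0.22,-1],[0,0,0,0,0,-0.22,-1],[0,0,0,0,0,-0.22,-1],[0,0,0,0,0,-0.22,-1],[0,0,0,0,0,-0.22,-1]]'
python3 -m pendant '[[0,0,0,0,0,-0.205,-1],[0,0,0,0,0,-0.205,-1],[0,0,0,0,0,0,-1],[0,0,0,0,0,0,-1]]'
python3 -c "
from h import *
st();snap('wrist','w1.png')"
```

```text
time_s: 0.98
ee_pos: [0.5001, -0.3381, 0.3025]
eef_rot: [-3.141, 0.0, 0.334]
force: [0.6, -0.9, 0.3]
grip_width: 0.094
time_s: 1.82
ee_pos: [0.5624, -0.3032, 0.3023]
eef_rot: [-3.141, -0.0, 1.261]
force: [-0.6, 0.1, 0.6]
grip_width: 0.0942
time_s: 2.15
ee_pos: [0.5624, -0.3033, 0.3024]
eef_rot: [-3.141, -0.0, 1.467]
force: [1.0, 1.0, -0.3]
grip_width: 0.094
t 2.15 tcp [ 0.5624 -0.3033  0.3024] grasp [ 0.5623 -0.3032  0.2244] rpy [-3.141 -0.     1.467] w 0.094 F [ 1.   1.  -0.3] q [-0.55  0.5   1.24 -0.    1.4  -0.45]
```

View pics/w1.png

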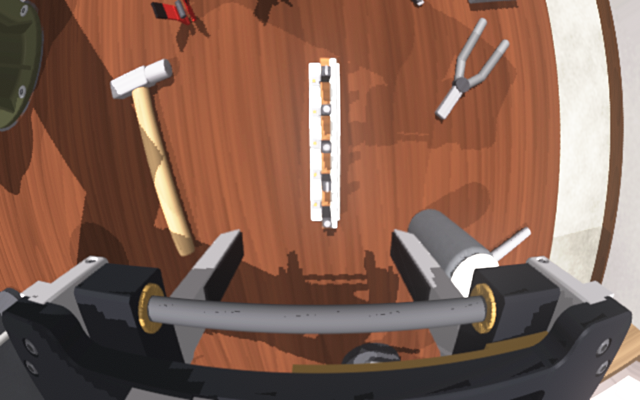

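```bash
python3 - <<'E'
from h import *
crop('w1.png','w1a.png',290,50,370,240,4)
d=load('w1');t=load('top0')
print(pix(d,(448,235),.075,True)); print('can top',pix(t,(463,135),.15),'can left edge', pix(t,(452,141),.15))
E
```

```text
[ 0.7059689  -0.36405212  0.075     ]
can top [ 0.70577955 -0.37780611  0.15      ] can left edge [ 0.69142051 -0.35049476  0.15      ]
```

View pics/w1a.png

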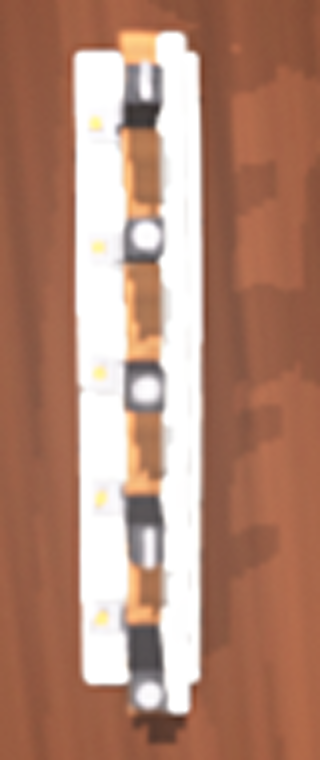

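```bash
python3 - <<'E'
from h import *
d=load('w1');pts=[]
for n,y in [(1,693),(2,545),(3,388),(4,237),(5,80)]:
    p=pix(d,(290+147/4,50+y/4),.082,True);pts.append(p);print(n,p.round(4))
pts=np.array(pts)
k=np.array([-76,-38,0,38,76])/1e3
print(pts.mean(0), np.polyfit(k,pts[:,0],1),np.polyfit(k,pts[:,1],1))
E
```

```text
1 [ 0.5693 -0.3319  0.082 ]
2 [ 0.573  -0.2931  0.082 ]
3 [ 0.5768 -0.2541  0.082 ]
4 [ 0.5805 -0.2173  0.082 ]
5 [ 0.5845 -0.1786  0.082 ]
[ 0.57685113 -0.25497206  0.082     ] [0.0995609  0.57685113] [ 1.00638383 -0.25497206]
```

```bash
python3 -c "
from h import *
go([.5692,-.3302,.064],yaw=1.472)"
python3 -m pendant '[[-0.217,0.08,0.1,0,0,-0.009,-1],[0,0,0.3,0,0,0,-1],[0,0,0.3,0,0,0,-1],[0,0,0.3,0,0,0,-0.2],[0,0,0.25,0,0,0,-0.2],[0,0,0.087,0,0,0,-0.2],[0,0,0,0,0,0,-0.2],[0,0,0,0,0,0,-0.2]]' 50
python3 -c "
from h import *
st();snap('wrist','w2.png')"
```

```text
turn n [-0.001 -0.    -0.011] | shift(before turn) n [-0.218  0.08   1.337] | shift(after turn) n [-0.218  0.079  1.337]
time_s: 2.87
ee_pos: [0.5698, -0.3304, 0.1435]
eef_rot: [3.141, 0.0, 1.473]
force: [-0.0, -0.7, 0.4]
grip_width: 0.0643
t 2.87 tcp [ 0.5698 -0.3304  0.1435] grasp [ 0.5698 -0.3304  0.0655] rpy [3.141 0.    1.473] w 0.0643 F [-0.  -0.7  0.4] q [-0.58  0.69  1.32  0.    1.12 -0.48]
```

View pics/w2.png

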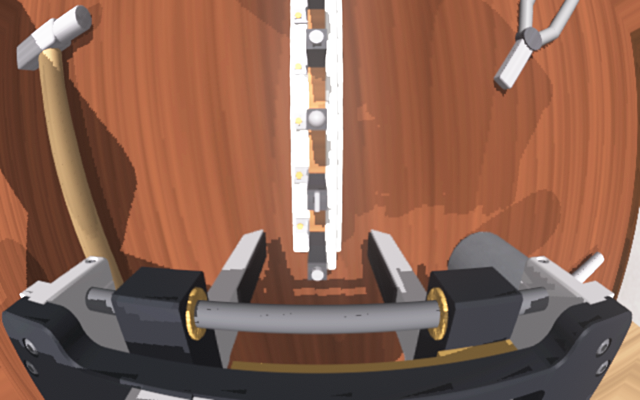

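Punch 1 (tip at 317,273) sits centred between the fingers. Closing and pulling.

```bash
python3 -m pendant '[[0,0,0.01,0,0,0,1],[0,0,0,0,0,0,1],[0,0,0,0,0,0,1],[0,0,0,0,0,0,1],[0,0,0,0,0,0,1],[0,0,0,0,0,0,1]]' 50
python3 -m pendant '[[0,0,-0.03,0,0,0,1],[0,0,-0.05,0,0,0,1],[0,0,-0.08,0,0,0,1],[0,0,-0.1,0,0,0,1],[0,0,-0.15,0,0,0,1],[0,0,-0.25,0,0,0,1],[0,0,-0.25,0,0,0,1],[0,0,0,0,0,0,1]]' 50
python3 -c "
from h import *
st();snap('wrist','w3.png');snap('side','s3.png')"
```

```text
time_s: 3.42
ee_pos: [0.5694, -0.3302, 0.1412]
eef_rot: [3.141, 0.0, 1.475]
force: [-0.6, -0.2, 0.5]
grip_width: 0.02
time_s: 4.08
ee_pos: [0.5703, -0.3308, 0.2582]
eef_rot: [3.133, 0.005, 1.475]
force: [0.9, -0.7, 0.6]
grip_width: 0.0094
t 4.08 tcp [ 0.5703 -0.3308  0.2582] grasp [ 0.5709 -0.3313  0.1802] rpy [3.133 0.005 1.475] w 0.0094 F [ 0.9 -0.7  0.6] q [-0.58  0.58  1.23 -0.    1.32 -0.49]
```

View pics/w3.png

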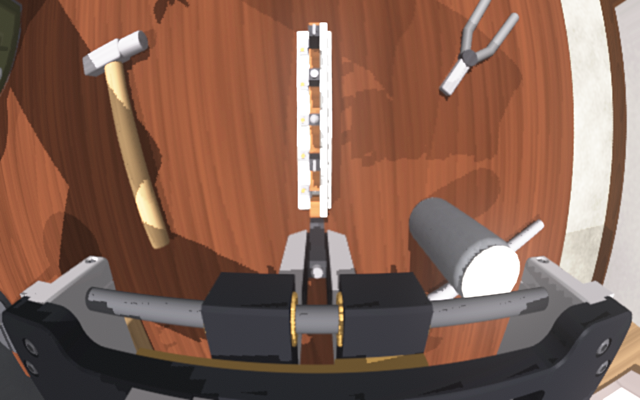

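View pics/s3.png

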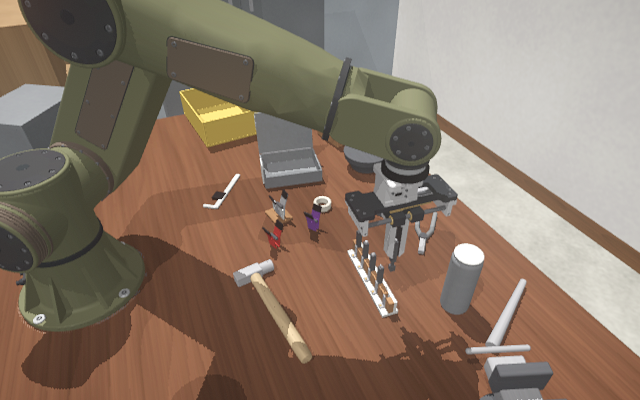

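Punch 1 is out and held (tip at 318,272, same relative to the fingers as before, width 9.4 mm). Next I'll carry it toward the tin and tilt.

```bash
cat >> h.py <<'E'
TIN=np.array([.5643,.2135,.004]);TA=1.393
tx=np.array([np.cos(TA),np.sin(TA),0]);ty=np.array([-np.sin(TA),np.cos(TA),0])
def tinw(x,y,z): return TIN+tx*x+ty*y+np.array([0,0,z])
def slot(s,th=50,foot=.056,fx=.042,clr=.008,up=0):
    th=np.radians(th);R0=Ro.from_euler('xyz',[np.pi,0,TA]).as_matrix()
    R=R0@Ro.from_rotvec([0,th,0]).as_matrix()
    F=tinw(fx,s,clr);g=F-foot*R[:,2]+np.array([0,0,up])
    print('grasp target',g.round(4)); go(g,R=R)
E
python3 - <<'E'
from h import *
go([.59,.13,.19],yaw=TA); slot(-.056)
E
python3 -m pendant '[[0.34,0,-0.01,0,0,0,1],[0.34,0,0,0,0,0,1],[0.34,0,0,0,0,0,1],[0.34,0,0,0,0,0.03,1],[0.34,0,0,0,0,0.03,1],[0.34,0,0,0,0,0.03,1],[0.34,0,0,0,0,0.03,1],[0.34,0,0,0,0,0.03,1],[0.34,0,0,0,0,0,1],[0.34,0,0,0,0,0,1]]'
python3 -c "
from h import *
st();snap('side','s4.png');go([.59,.13,.19],yaw=TA); slot(-.056)"
```

```text
turn n [0.005 0.003 0.156] | shift(before turn) n [ 3.834 -0.197 -0.137] | shift(after turn) n [ 3.805 -0.51  -0.131]
grasp target [0.6193 0.2027 0.048 ]
turn n [-0.064  1.668  0.148] | shift(before turn) n [ 3.967 -0.056  1.279] | shift(after turn) n [ 1.553 -0.377  3.849]
time_s: 5.02
ee_pos: [0.6207, 0.0763, 0.2505]
eef_rot: [-3.14, 0.001, 1.396]
force: [1.8, -0.1, -0.3]
grip_width: 0.0096
t 5.02 tcp [0.6207 0.0763 0.2505] grasp [0.6206 0.0763 0.1725] rpy [-3.140e+00  1.000e-03  1.396e+00] w 0.0096 F [ 1.8 -0.1 -0.3] q [ 0.06  0.51  1.35 -0.    1.28  0.24]
turn n [-0.004 -0.002  0.014] | shift(before turn) n [ 0.344 -0.323 -0.146] | shift(after turn) n [ 0.342 -0.325 -0.147]
grasp target [0.6193 0.2027 0.048 ]
turn n [-0.009  1.665  0.012] | shift(before turn) n [ 0.483 -0.187  1.27 ] | shift(after turn) n [-0.661 -0.192  1.186]
```

View pics/s4.png

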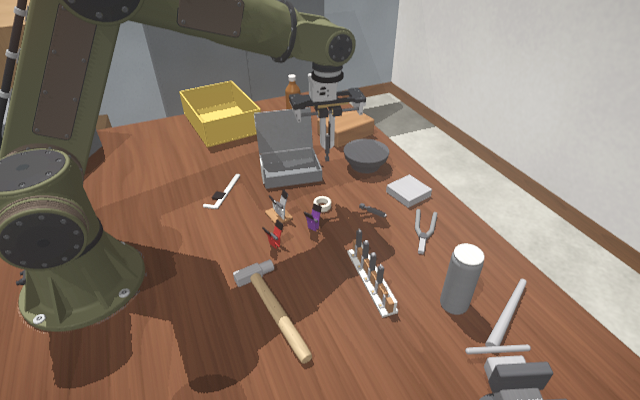

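```bash
python3 -m pendant '[[0,0,0,0,0.21,0,1],[0,0,0,0,0.21,0,1],[0,0,0,0,0.21,0,1],[0,0,0,0,0.21,0,1],[0,0,0,0,0.21,0,1],[0,0,0,0,0.21,0,1],[0,0,0,0,0.21,0,1],[0,0,0,0,0.2,0,1],[0,0,0,0,0,0,1]]'
python3 -c "
from h import *
st();slot(-.056);slot(-.056,up=.05)
snap('side','s5.png');crop('s5.png','s5a.png',240,60,440,210,4)"
```

```text
time_s: 5.82
ee_pos: [0.6205, 0.0732, 0.249]
eef_rot: [-3.134, -0.879, 1.389]
force: [-0.2, -1.2, -0.8]
grip_width: 0.0096
t 5.82 tcp [0.6205 0.0732 0.249 ] grasp [0.6308 0.1324 0.1992] rpy [-3.134 -0.879  1.389] w 0.0096 F [-0.2 -1.2 -0.8] q [-0.16  0.52  1.49  0.93  1.28 -0.34]
grasp target [0.6193 0.2027 0.048 ]
turn n [-0.007 -0.012 -0.005] | shift(before turn) n [-0.61  -0.195  1.236] | shift(after turn) n [-0.602 -0.201  1.239]
grasp target [0.6193 0.2027 0.098 ]
turn n [-0.007 -0.012 -0.005] | shift(before turn) n [-0.289 -0.197  0.97 ] | shift(after turn) n [-0.282 -0.201  0.971]
```

View pics/s5a.png

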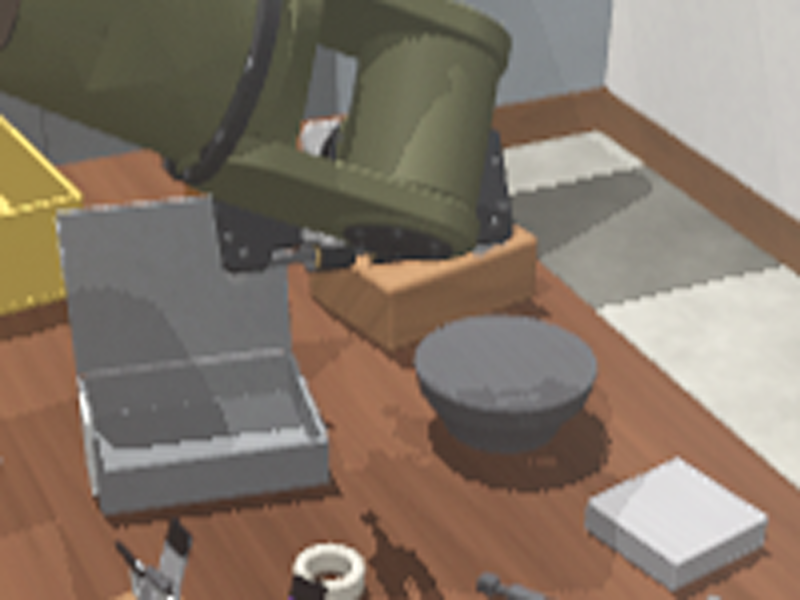

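```bash
python3 -m pendant '[[-0.058,-0.04,0.194,0,0,0,1],[-0.058,-0.04,0.194,0,0,0,1],[-0.058,-0.04,0.194,0,0,0,1],[-0.058,-0.04,0.194,0,0,0,1],[-0.058,-0.04,0.194,0,0,0,1],[0,0,0,0,0,0,1],[0,0,0,0,0,0,1]]'
python3 -c "
from h import *
st();slot(-.056)
snap('wrist','w6.png');snap('top','t6.png');crop('t6.png','t6a.png',160,130,320,250,4)"
```

```text
time_s: 6.45
ee_pos: [0.6088, 0.1452, 0.1496]
eef_rot: [-3.139, -0.872, 1.397]
force: [-0.0, -0.4, 0.3]
grip_width: 0.0094
t 6.45 tcp [0.6088 0.1452 0.1496] grasp [0.619  0.204  0.0994] rpy [-3.139 -0.872  1.397] w 0.0094 F [-0.  -0.4  0.3] q [-0.04  0.64  1.58  1.03  1.08 -0.46]
grasp target [0.6193 0.2027 0.048 ]
turn n [-0.01   0.002  0.005] | shift(before turn) n [-0.335  0.002  0.268] | shift(after turn) n [-0.336  0.001  0.267]
```

View pics/t6a.png

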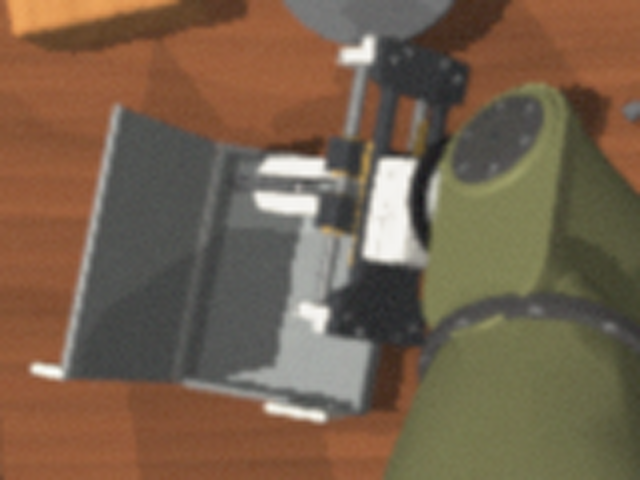

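View pics/w6.png

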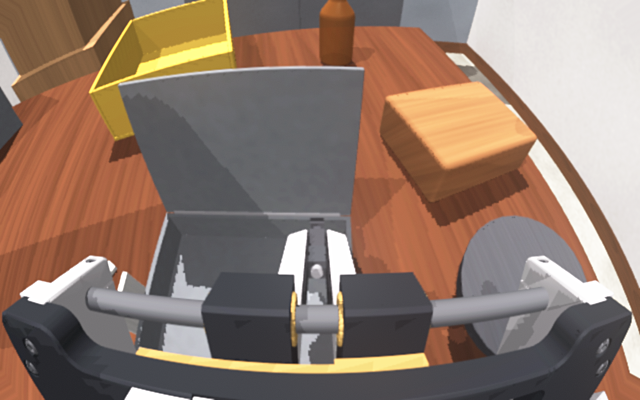

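```bash
python3 -c "
from h import *
d=load('top0');print(pix(d,(252,117),.057),pix(d,(252,141),.057))
w=load('w6');P,R=tool();g=P+R[:,2]*.078
for f in (.05,.056,.062,.068): print(f,proj(w,g+R[:,2]*f,True))
"
```

```text
[0.78736194 0.15857488 0.057     ] [0.72094205 0.15862973 0.057     ]
0.05 [319.57427642 227.73721949]
0.056 [319.53907098 224.99231407]
0.062 [319.50545324 222.38133418]
0.068 [319.47332337 219.89505726]
```

```bash
python3 -c "
from h import *
crop('w6.png','w6a.png',260,200,380,290,6)"
```

```text
(no output)
```

View pics/w6a.png

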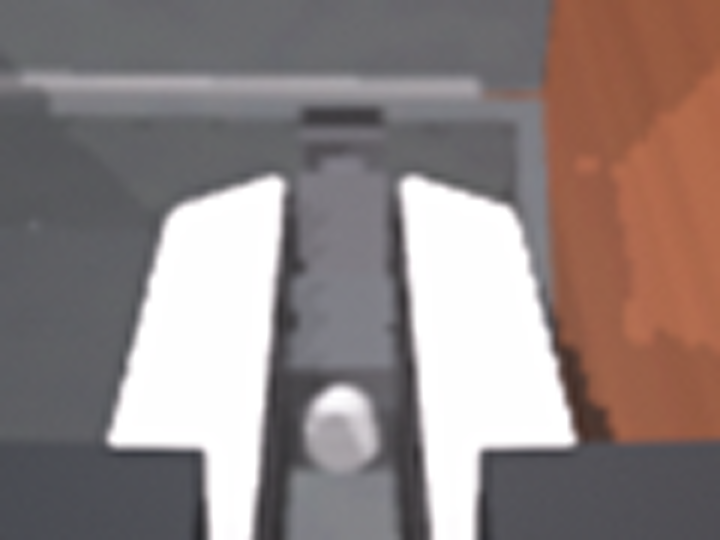

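```bash
python3 -c "
from h import *
w=load('w6');P,R=tool();g=P+R[:,2]*.078
for f in (.05,.056,.062,.068): print(f,proj(w,g+R[:,2]*f+R[:,0]*.005,True))
for f in (-.025,-.02,-.015): print('tip',f,proj(w,g+R[:,2]*f,True))
"
```

```text
0.05 [319.5849385  221.08913786]
0.056 [319.54886685 218.49245659]
0.062 [319.51445988 216.02421337]
0.068 [319.48160962 213.67540049]
tip -0.025 [320.20566976 278.9825024 ]
tip -0.02 [320.1487206  274.19034016]
tip -0.015 [320.09448268 269.66000498]
```

```bash
python3 -m pendant '[[-0.1,0,0.08,0,0,0,1],[-0.1,0,0.08,0,0,0,1],[-0.08,0,0.064,0,0,0,1],[-0.05,0,0.04,0,0,0,1],[0,0,0,0,0,0,1],[0,0,0,0,0,0,1]]'
python3 -c "
from h import *
st();slot(-.056)
snap('wrist','w7.png')"
```

```text
time_s: 7.05
ee_pos: [0.6092, 0.1432, 0.0997]
eef_rot: [3.141, -0.874, 1.396]
force: [-1.0, -0.9, 0.8]
grip_width: 0.0097
t 7.05 tcp [0.6092 0.1432 0.0997] grasp [0.6197 0.2021 0.0497] rpy [ 3.141 -0.874  1.396] w 0.0097 F [-1.  -0.9  0.8] q [-0.04  0.72  1.58  1.08  1.04 -0.55]
grasp target [0.6193 0.2027 0.048 ]
turn n [-0.004 -0.003  0.004] | shift(before turn) n [-0.007 -0.006  0.012] | shift(after turn) n [-0.007 -0.006  0.012]
```

View pics/w7.png

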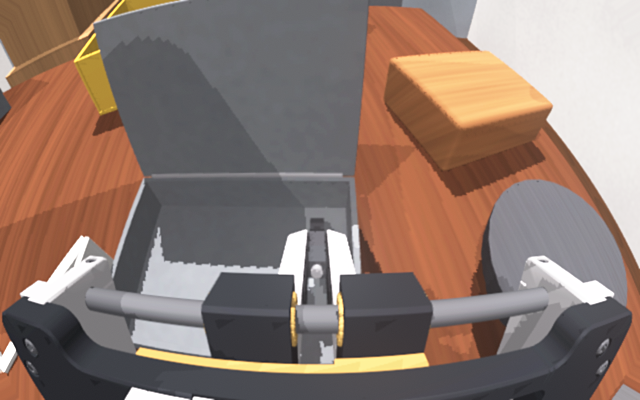

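The foot (318,222) is just above the tin floor, inside the walls. Releasing.

```bash
python3 -m pendant '[[0,0,0.02,0,0,0,0.65],[0,0,0,0,0,0,0.65],[0,0,0,0,0,0,0.65],[0,0,0,0,0,0,0.65],[0,0,-0.1,0,0,0,0.65],[0.1,0,-0.2,0,0,0,0.65],[0.2,0,-0.2,0,0,0,0.65],[0.2,0,-0.2,0,0,0,0.65],[0,0,-0.1,0,0,0,0.3]]'
python3 -c "
from h import *
st()
snap('wrist','w8.png');go([.5769,-.25,.18],yaw=1.472)"
```

```text
time_s: 7.85
ee_pos: [0.6041, 0.1102, 0.2115]
eef_rot: [3.131, -0.875, 1.405]
force: [1.4, -0.4, 0.6]
grip_width: 0.0199
t 7.85 tcp [0.6041 0.1102 0.2115] grasp [0.6149 0.1691 0.1615] rpy [ 3.131 -0.875  1.405] w 0.0199 F [ 1.4 -0.4  0.6] q [-0.1   0.53  1.57  0.97  1.18 -0.39]
turn n [ 0.076 -1.67  -0.131] | shift(before turn) n [-1.609  0.302 -2.541] | shift(after turn) n [-2.996  0.07  -0.396]
```

View pics/w8.png

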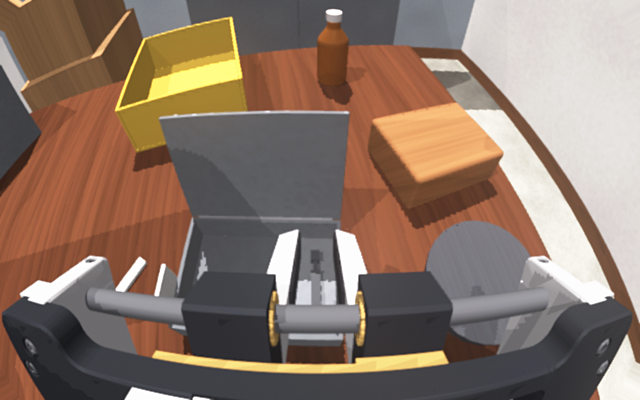

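Punch 1 lies flat in the tin (318,265). Next is punch 2.

```bash
python3 -m pendant '[[0,0,-0.1,0,-0.21,0,0],[0,0,-0.1,0,-0.21,0,0],[0,0,-0.1,0,-0.21,0,0],[0,0,-0.05,0,-0.21,0,0],[0,0,0,0,-0.21,0,0],[0,0,0,0,-0.21,0,0],[0,0,0,0,-0.21,0,0],[-0.2,0,0,0,-0.2,0,0],[-0.33,0,0,0,0,0,0],[-0.33,0,0,0,0,0,0]]'
python3 -c "
from h import *
st();go([.573,-.2923,.12],yaw=1.472)"
```

```text
time_s: 8.73
ee_pos: [0.5798, -0.0185, 0.2326]
eef_rot: [-3.139, 0.001, 1.4]
force: [1.0, -0.8, -0.5]
grip_width: 0.0473
t 8.73 tcp [ 0.5798 -0.0185  0.2326] grasp [ 0.5796 -0.0185  0.1546] rpy [-3.139e+00  1.000e-03  1.400e+00] w 0.0473 F [ 1.  -0.8 -0.5] q [-0.09  0.43  1.51 -0.    1.2   0.08]
turn n [-0.004  0.002 -0.138] | shift(before turn) n [-2.258  0.333  0.29 ] | shift(after turn) n [-2.276  0.169  0.289]
```

```bash
python3 -m pendant '[[-0.33,0.05,0,0,0,0,0],[-0.33,0.05,0,0,0,0,0],[-0.33,0.05,0,0,0,0,0],[-0.33,0.05,0,0,0,0,0],[-0.33,0.05,0,0,0,0,0],[-0.3,0.05,0,0,0,0,0],[-0.2,0.03,0,0,0,0,0],[0,0,0,0,0,-0.138,0],[0,0,0.1,0,0,0,0],[0,0,0,0,0,0,0]]'
python3 -c "
from h import *
st();go([.573,-.2923,.064],yaw=1.472)"
```

```text
time_s: 9.57
ee_pos: [0.5737, -0.2791, 0.2185]
eef_rot: [-3.137, -0.002, 1.467]
force: [0.4, 0.7, -0.0]
grip_width: 0.0471
t 9.57 tcp [ 0.5737 -0.2791  0.2185] grasp [ 0.5733 -0.2789  0.1405] rpy [-3.137e+00 -2.000e-03  1.467e+00] w 0.0471 F [ 0.4  0.7 -0. ] q [-0.51  0.57  1.34  0.    1.24 -0.41]
turn n [-0.008 -0.003 -0.01 ] | shift(before turn) n [-0.111  0.009  0.637] | shift(after turn) n [-0.11   0.005  0.637]
```

```bash
python3 -m pendant '[[-0.11,0.007,0.1,-0.008,-0.003,-0.01,0],[0,0,0.25,0,0,0,0],[0,0,0.2,0,0,0,0],[0,0,0.087,0,0,0,0],[0,0,0,0,0,0,0],[0,0,0,0,0,0,0]]'
python3 -c "
from h import *
st();go([.573,-.2923,.064],yaw=1.472);snap('wrist','w9.png')
P,R=tool();print(proj(load('w9'),[.573,-.2923,.082],True))"
```

```text
time_s: 10.07
ee_pos: [0.5745, -0.2927, 0.1456]
eef_rot: [3.138, 0.002, 1.474]
force: [0.2, -0.3, 0.9]
grip_width: 0.0469
t 10.07 tcp [ 0.5745 -0.2927  0.1456] grasp [ 0.5748 -0.2929  0.0676] rpy [3.138e+00 2.000e-03 1.474e+00] w 0.0469 F [ 0.2 -0.3  0.9] q [-0.53  0.66  1.37  0.    1.1  -0.43]
turn n [0.008 0.003 0.003] | shift(before turn) n [ 0.002 -0.013  0.03 ] | shift(after turn) n [ 0.002 -0.013  0.03 ]
[313.75629991 267.76197359]
```

View pics/w9.png

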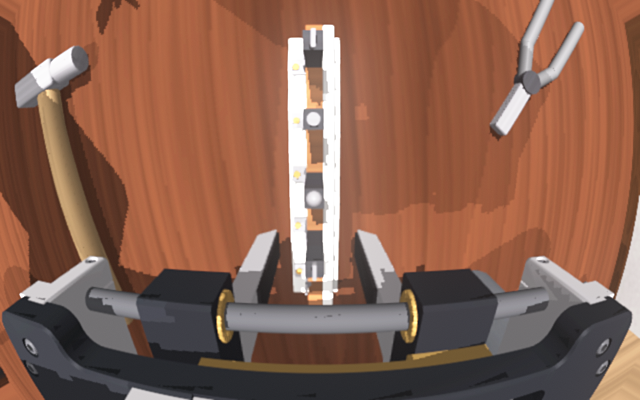

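Punch 2's tip is at (315,268), as predicted. Gripping and pulling.

```bash
python3 -m pendant '[[0,-0.012,0.03,0,0,0,1],[0,0,0,0,0,0,1],[0,0,0,0,0,0,1],[0,0,0,0,0,0,1],[0,0,0,0,0,0,1],[0,0,0,0,0,0,1],[0,0,0,0,0,0,1],[0,0,0,0,0,0,1]]' 50
python3 -m pendant '[[0,0,-0.03,0,0,0,1],[0,0,-0.05,0,0,0,1],[0,0,-0.08,0,0,0,1],[0,0,-0.1,0,0,0,1],[0,0,-0.15,0,0,0,1],[0,0,-0.25,0,0,0,1],[0,0,-0.25,0,0,0,1],[0,0,0,0,0,0,1]]' 50
python3 -c "
from h import *
st();snap('wrist','w10.png')
P,R=tool();w=load('w10')
for f in (-.018,-.012): print(proj(w,P+R[:,2]*(.078+f),True))
go(tinw(-.06,-.0336,.16),yaw=TA)
crop('w10.png','w10a.png',240,180,400,300,5)"
```

```text
time_s: 10.78
ee_pos: [0.573, -0.2926, 0.1421]
eef_rot: [3.137, 0.002, 1.474]
force: [-0.3, 0.5, 2.7]
grip_width: 0.0097
time_s: 11.45
ee_pos: [0.5735, -0.293, 0.2592]
eef_rot: [3.129, 0.006, 1.474]
force: [0.3, -0.1, 0.4]
grip_width: 0.0097
t 11.45 tcp [ 0.5735 -0.293   0.2592] grasp [ 0.5744 -0.2936  0.1812] rpy [3.129 0.006 1.474] w 0.0097 F [ 0.3 -0.1  0.4] q [-0.53  0.54  1.29  0.    1.3  -0.43]
[315.97620082 268.22512042]
[315.97643737 263.21926635]
turn n [0.02  0.008 0.154] | shift(before turn) n [ 3.672 -0.244  0.097] | shift(after turn) n [ 3.64  -0.538  0.116]
```

View pics/w10a.png

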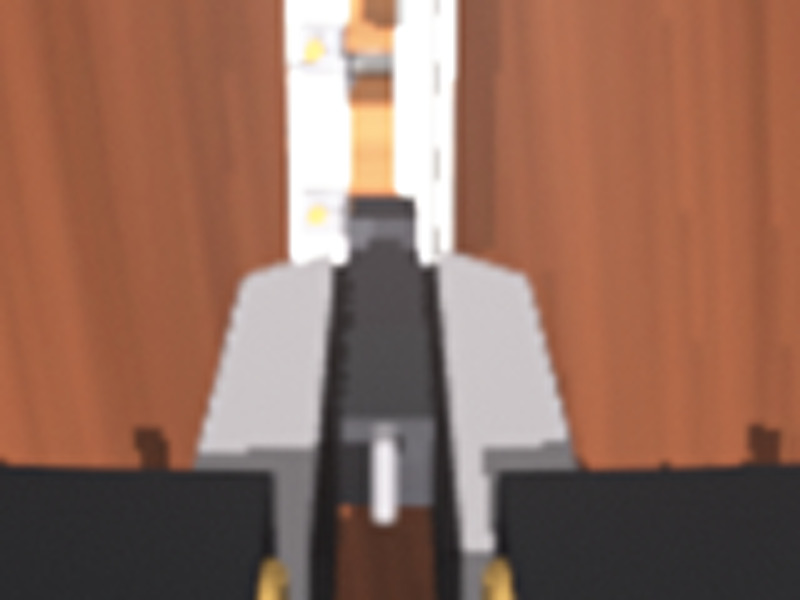

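```bash
python3 -m pendant '[[0.34,-0.02,0,0,0,0,1],[0.34,-0.02,0,0,0,0,1],[0.34,-0.02,0,0.01,0,0,1],[0.34,-0.02,0,0.01,0,0.03,1],[0.34,-0.02,0,0,0,0.03,1],[0.34,0,0,0,0,0.03,1],[0.34,0,0,0,0,0.03,1],[0.34,0,0,0,0,0.03,1],[0.34,0,0,0,0,0,1],[0.34,0,0,0,0,0,1]]'
python3 -m pendant '[[0,0,0,0,0.21,0,1],[0,0,0,0,0.21,0,1],[0,0,0,0,0.21,0,1],[0,0,0,0,0.21,0,1],[0,0,0,0,0.21,0,1],[0,0,0,0,0.21,0,1],[0,0,0,0,0.21,0,1],[0,0,0,0,0.2,0,1],[0,0,0,0,0,0,1]]'
python3 -c "
from h import *
st();slot(-.0336,foot=.057,up=.05);slot(-.0336,foot=.057)"
```

```text
time_s: 12.33
ee_pos: [0.6125, 0.1152, 0.2503]
eef_rot: [-3.135, 0.003, 1.395]
force: [1.0, -0.5, -0.5]
grip_width: 0.0095
time_s: 13.08
ee_pos: [0.6123, 0.1122, 0.2487]
eef_rot: [-3.127, -0.877, 1.382]
force: [0.1, -0.4, -1.5]
grip_width: 0.0096
t 13.08 tcp [0.6123 0.1122 0.2487] grasp [0.6224 0.1713 0.1988] rpy [-3.127 -0.877  1.382] w 0.0096 F [ 0.1 -0.4 -1.5] q [-0.09  0.5   1.52  0.95  1.23 -0.3 ]
grasp target [0.5971 0.2059 0.0986]
turn n [-0.013 -0.008 -0.013] | shift(before turn) n [-0.483 -0.255  0.725] | shift(after turn) n [-0.478 -0.263  0.726]
grasp target [0.5971 0.2059 0.0486]
turn n [-0.013 -0.008 -0.013] | shift(before turn) n [-0.803 -0.251  0.992] | shift(after turn) n [-0.797 -0.263  0.994]
```

```bash
python3 -m pendant '[[-0.12,-0.063,0.18,-0.013,-0.008,-0.013,1],[-0.12,-0.063,0.18,0,0,0,1],[-0.12,-0.063,0.18,0,0,0,1],[-0.12,-0.063,0.18,0,0,0,1],[-0.12,0,0.1,0,0,0,1],[-0.1,0,0.09,0,0,0,1],[-0.08,0,0.07,0,0,0,1],[0,0,0,0,0,0,1],[0,0,0,0,0,0,1]]'
python3 -c "
from h import *
st();slot(-.0336,foot=.057);snap('wrist','w11.png')"
```

```text
time_s: 13.83
ee_pos: [0.5885, 0.1475, 0.103]
eef_rot: [3.137, -0.867, 1.398]
force: [-0.2, 0.1, 0.6]
grip_width: 0.0098
t 13.83 tcp [0.5885 0.1475 0.103 ] grasp [0.599  0.2061 0.0525] rpy [ 3.137 -0.867  1.398] w 0.0098 F [-0.2  0.1  0.6] q [-0.03  0.68  1.65  1.09  1.02 -0.57]
grasp target [0.5971 0.2059 0.0486]
turn n [0.    0.011 0.007] | shift(before turn) n [-0.031 -0.016  0.018] | shift(after turn) n [-0.031 -0.016  0.018]
```

View pics/w11.png

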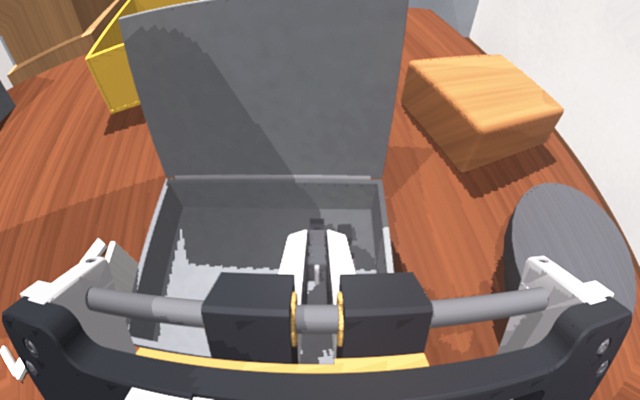

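Punch 2's foot (317,225) is over the floor, beside punch 1. Lower slightly, release, retreat.

```bash
python3 -m pendant '[[-0.03,-0.016,0.02,0,0,0,1],[0,0,0,0,0,0,1],[0,0,0,0,0,0,0.65],[0,0,0,0,0,0,0.65],[0,0,0,0,0,0,0.65],[0,0,0,0,0,0,0.65],[0,0,-0.1,0,0,0,0.65],[0.1,0,-0.2,0,0,0,0.65],[0.2,0,-0.2,0,0,0,0.65],[0.2,0,-0.2,0,0,0,0.65]]'
python3 -c "
from h import *
st();snap('wrist','w12.png');crop('w12.png','w12a.png',180,190,380,340,4)"
```

```text
time_s: 14.72
ee_pos: [0.5813, 0.1213, 0.1999]
eef_rot: [3.139, -0.867, 1.396]
force: [0.5, 0.5, 0.1]
grip_width: 0.0167
t 14.72 tcp [0.5813 0.1213 0.1999] grasp [0.5919 0.1798 0.1494] rpy [ 3.139 -0.867  1.396] w 0.0167 F [0.5 0.5 0.1] q [-0.08  0.51  1.65  0.99  1.14 -0.42]
```

View pics/w12a.png

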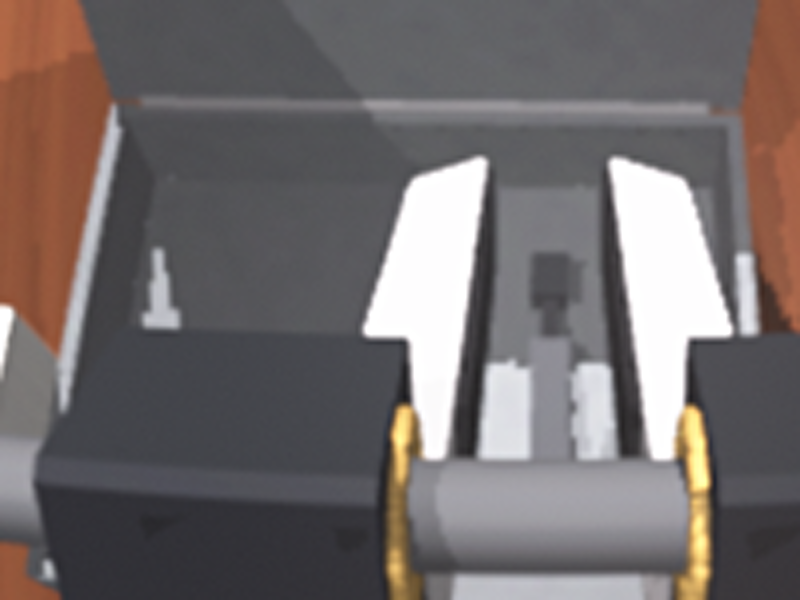

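Punch 2 lies flat at (318,262). On to punch 3.

```bash
python3 -m pendant '[[0,0,-0.1,0,-0.21,0,0],[0,0,-0.1,0,-0.21,0,0],[0,0,-0.1,0,-0.21,0,0],[0,0,-0.05,0,-0.21,0,0],[0,0,0,0,-0.21,0,0],[0,0,0,0,-0.21,0,0],[0,0,0,0,-0.21,0,0],[-0.2,0,0,0,-0.19,0,0],[-0.33,0,0,0,0,0,0],[-0.33,0,0,0,0,0,0]]'
python3 -c "
from h import *
st();go([.5768,-.2545,.13],yaw=1.472)"
```

```text
time_s: 15.6
ee_pos: [0.5581, -0.0067, 0.2278]
eef_rot: [3.138, 0.002, 1.397]
force: [0.4, -0.4, -0.2]
grip_width: 0.047
t 15.6 tcp [ 0.5581 -0.0067  0.2278] grasp [ 0.5584 -0.0069  0.1498] rpy [3.138e+00 2.000e-03 1.397e+00] w 0.047 F [ 0.4 -0.4 -0.2] q [-0.08  0.39  1.58 -0.    1.17  0.1 ]
turn n [ 0.006  0.004 -0.143] | shift(before turn) n [-2.006  0.509  0.171] | shift(after turn) n [-2.039  0.358  0.165]
```

```bash
python3 -m pendant '[[-0.33,0.085,0,0,0,0,0],[-0.33,0.085,0,0,0,0,0],[-0.33,0.085,0,0,0,0,0],[-0.33,0.085,0,0,0,0,0],[-0.33,0.085,0,0,0,0,0],[-0.33,0.085,0,0,0,0,0],[0,0,0,0,0,-0.143,0],[0,0,0.15,0,0,0,0],[0,0,0,0,0,0,0],[0,0,0,0,0,0,0]]'
python3 -c "
from h import *
st();go([.5768,-.2545,.064],yaw=1.472)"
```

```text
time_s: 16.43
ee_pos: [0.5767, -0.2512, 0.2097]
eef_rot: [3.14, 0.001, 1.468]
force: [-0.0, 0.3, 0.4]
grip_width: 0.0473
t 16.43 tcp [ 0.5767 -0.2512  0.2097] grasp [ 0.5768 -0.2513  0.1317] rpy [3.140e+00 1.000e-03 1.468e+00] w 0.0473 F [-0.   0.3  0.4] q [-0.47  0.56  1.38 -0.    1.2  -0.37]
turn n [ 0.003  0.001 -0.008] | shift(before turn) n [-0.026  0.003  0.565] | shift(after turn) n [-0.027  0.004  0.565]
```

```bash
python3 -m pendant '[[-0.027,0.004,0.1,0,0,-0.008,0],[0,0,0.22,0,0,0,0],[0,0,0.18,0,0,0,0],[0,0,0.065,0,0,0,0],[0,0,0,0,0,0,0],[0,0,0,0,0,0,0]]'
python3 -c "
from h import *
st();go([.5768,-.2545,.064],yaw=1.472);snap('wrist','w13.png')
P,R=tool();print(proj(load('w13'),[.5768,-.2545,.082],True))"
```

```text
time_s: 16.93
ee_pos: [0.5779, -0.2545, 0.143]
eef_rot: [3.138, 0.001, 1.474]
force: [0.2, -0.4, 0.2]
grip_width: 0.047
t 16.93 tcp [ 0.5779 -0.2545  0.143 ] grasp [ 0.5782 -0.2546  0.065 ] rpy [3.138e+00 1.000e-03 1.474e+00] w 0.047 F [ 0.2 -0.4  0.2] q [-0.47  0.64  1.42  0.    1.08 -0.38]
turn n [0.007 0.003 0.003] | shift(before turn) n [-0.001 -0.009  0.008] | shift(after turn) n [-0.001 -0.009  0.008]
[314.62969175 270.76421621]
```

View pics/w13.png

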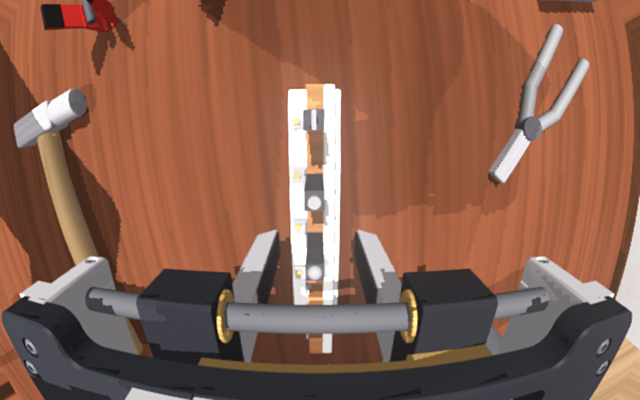

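Punch 3's tip is at (315,272), as predicted. Gripping, pulling and carrying it over.

```bash
python3 -m pendant '[[0,-0.008,0.01,0,0,0,1],[0,0,0,0,0,0,1],[0,0,0,0,0,0,1],[0,0,0,0,0,0,1],[0,0,0,0,0,0,1],[0,0,0,0,0,0,1],[0,0,0,0,0,0,1],[0,0,0,0,0,0,1]]' 50
python3 -m pendant '[[0,0,-0.03,0,0,0,1],[0,0,-0.05,0,0,0,1],[0,0,-0.08,0,0,0,1],[0,0,-0.1,0,0,0,1],[0,0,-0.15,0,0,0,1],[0,0,-0.25,0,0,0,1],[0,0,-0.25,0,0,0,1],[0,0,0,0,0,0,1]]' 50
python3 -c "
from h import *
st();snap('wrist','w14.png')
P,R=tool();w=load('w14')
for f in (-.018,-.012): print(proj(w,P+R[:,2]*(.078+f),True))
go(tinw(-.06,-.0112,.16),yaw=TA)
crop('w14.png','w14a.png',240,180,400,300,5)"
```

```text
time_s: 17.65
ee_pos: [0.5767, -0.2544, 0.1412]
eef_rot: [3.138, 0.001, 1.473]
force: [-0.2, -0.4, 1.3]
grip_width: 0.0092
time_s: 18.32
ee_pos: [0.5773, -0.2548, 0.2582]
eef_rot: [3.129, 0.005, 1.473]
force: [0.2, 0.5, 0.2]
grip_width: 0.0099
t 18.32 tcp [ 0.5773 -0.2548  0.2582] grasp [ 0.5782 -0.2552  0.1802] rpy [3.129 0.005 1.473] w 0.0099 F [0.2 0.5 0.2] q [-0.47  0.51  1.33 -0.    1.29 -0.38]
[315.93715941 268.32838119]
[315.93823068 263.32069219]
turn n [0.018 0.007 0.153] | shift(before turn) n [ 3.366 -0.432  0.092] | shift(after turn) n [ 3.32  -0.699  0.109]
```

View pics/w14a.png

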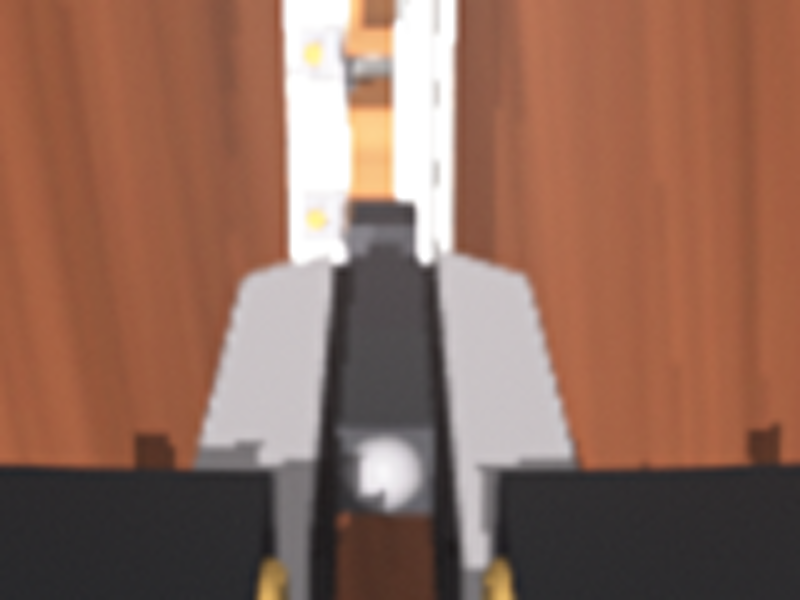

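```bash
python3 -m pendant '[[0.34,-0.045,0,0,0,0,1],[0.34,-0.045,0,0,0,0,1],[0.34,-0.045,0,0.01,0,0,1],[0.34,-0.045,0,0.01,0,0.03,1],[0.34,-0.045,0,0,0,0.03,1],[0.34,-0.02,0,0,0,0.03,1],[0.34,-0.02,0,0,0,0.03,1],[0.34,-0.02,0,0,0,0.03,1],[0.34,-0.02,0,0,0,0,1],[0.2,0,0,0,0,0,1]]'
python3 -m pendant '[[0,0,0,0,0.21,0,1],[0,0,0,0,0.21,0,1],[0,0,0,0,0.21,0,1],[0,0,0,0,0.21,0,1],[0,0,0,0,0.21,0,1],[0,0,0,0,0.21,0,1],[0,0,0,0,0.21,0,1],[0,0,0,0,0.2,0,1],[0,0,0,0,0,0,1]]'
python3 -c "
from h import *
st();slot(-.0112,foot=.057)"
```

```text
time_s: 19.2
ee_pos: [0.5888, 0.1415, 0.2497]
eef_rot: [-3.134, 0.002, 1.397]
force: [0.2, 0.1, -1.0]
grip_width: 0.0098
time_s: 19.95
ee_pos: [0.5888, 0.1368, 0.2482]
eef_rot: [-3.125, -0.877, 1.381]
force: [-0.6, 0.0, -1.2]
grip_width: 0.0099
t 19.95 tcp [0.5888 0.1368 0.2482] grasp [0.5989 0.196  0.1983] rpy [-3.125 -0.877  1.381] w 0.0099 F [-0.6  0.  -1.2] q [-0.06  0.46  1.59  0.97  1.19 -0.3 ]
grasp target [0.575  0.2099 0.0486]
turn n [-0.013 -0.008 -0.015] | shift(before turn) n [-0.908 -0.208  0.86 ] | shift(after turn) n [-0.902 -0.221  0.862]
```

```bash
python3 -m pendant '[[-0.14,-0.055,0.14,-0.013,-0.008,-0.015,1],[-0.14,-0.055,0.14,0,0,0,1],[-0.14,-0.055,0.14,0,0,0,1],[-0.14,-0.054,0.14,0,0,0,1],[-0.13,0,0.12,0,0,0,1],[-0.12,0,0.1,0,0,0,1],[-0.09,0,0.08,0,0,0,1],[0,0,0,0,0,0,1],[0,0,0,0,0,0,1]]'
python3 -c "
from h import *
st();slot(-.0112,foot=.057);snap('wrist','w15.png')"
```

```text
time_s: 20.7
ee_pos: [0.5653, 0.1517, 0.1006]
eef_rot: [3.138, -0.866, 1.399]
force: [0.2, -0.9, 0.1]
grip_width: 0.0098
t 20.7 tcp [0.5653 0.1517 0.1006] grasp [0.5757 0.2102 0.0501] rpy [ 3.138 -0.866  1.399] w 0.0098 F [ 0.2 -0.9  0.1] q [-0.03  0.65  1.71  1.11  1.   -0.6 ]
grasp target [0.575  0.2099 0.0486]
turn n [-0.002  0.012  0.007] | shift(before turn) n [-0.015 -0.006  0.005] | shift(after turn) n [-0.016 -0.006  0.005]
```

View pics/w15.png

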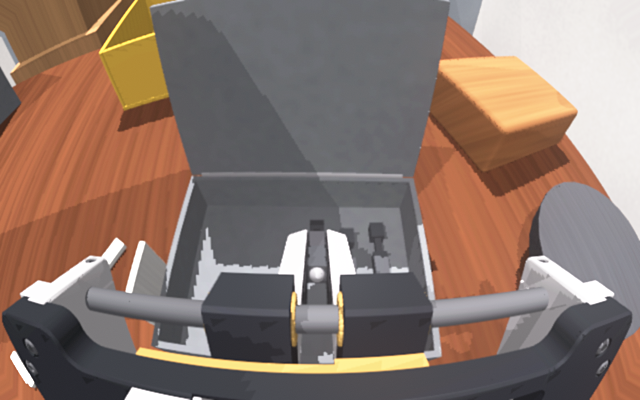

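Punch 1's foot is at (378,230), punch 2's at (347,238) behind the finger, and punch 3's at (317,226) is ready. Releasing.

```bash
python3 -m pendant '[[-0.01,0,0.01,0,0,0,1],[0,0,0,0,0,0,0.65],[0,0,0,0,0,0,0.65],[0,0,0,0,0,0,0.65],[0,0,0,0,0,0,0.65],[0,0,-0.1,0,0,0,0.65],[0.1,0,-0.2,0,0,0,0.65],[0.2,0,-0.2,0,0,0,0.65],[0.2,0,-0.2,0,0,0,0.65]]'
python3 -c "
from h import *
st();snap('wrist','w16.png');crop('w16.png','w16a.png',180,190,440,360,3)"
python3 -m pendant '[[0,0,-0.1,0,-0.21,0,0],[0,0,-0.1,0,-0.21,0,0],[0,0,-0.1,0,-0.21,0,0],[0,0,-0.05,0,-0.21,0,0],[0,0,0,0,-0.21,0,0],[0,0,0,0,-0.21,0,0],[0,0,0,0,-0.21,0,0],[-0.2,0,0,0,-0.19,0,0],[-0.33,0,0,0,0,0,0],[-0.33,0,0,0,0,0,0]]'
python3 -c "
from h import *
st();go([.5806,-.2165,.12],yaw=1.472)"
```

```text
time_s: 21.5
ee_pos: [0.5602, 0.1255, 0.2002]
eef_rot: [3.139, -0.868, 1.396]
force: [0.1, -0.4, 0.2]
grip_width: 0.0166
t 21.5 tcp [0.5602 0.1255 0.2002] grasp [0.5707 0.1841 0.1497] rpy [ 3.139 -0.868  1.396] w 0.0166 F [ 0.1 -0.4  0.2] q [-0.08  0.47  1.71  1.    1.13 -0.44]
time_s: 22.38
ee_pos: [0.5371, -0.0026, 0.228]
eef_rot: [3.138, 0.002, 1.397]
force: [0.2, -0.7, 0.8]
grip_width: 0.0468
t 22.38 tcp [ 0.5371 -0.0026  0.228 ] grasp [ 0.5373 -0.0028  0.15  ] rpy [3.138e+00 2.000e-03 1.397e+00] w 0.0468 F [ 0.2 -0.7  0.8] q [-0.07  0.34  1.65 -0.    1.15  0.1 ]
turn n [ 0.006  0.004 -0.143] | shift(before turn) n [-1.693  0.664  0.256] | shift(after turn) n [-1.738  0.537  0.25 ]
```

View pics/w16a.png

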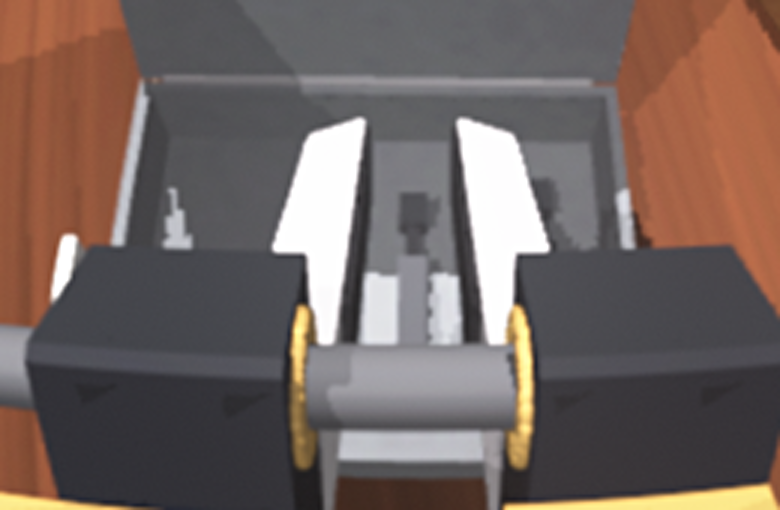

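Punch 3 lies flat (foot at 318,260). Next is punch 4.

```bash
python3 -m pendant '[[-0.28,0.11,0,0,0,0,0],[-0.28,0.11,0,0,0,0,0],[-0.28,0.11,0,0,0,0,0],[-0.28,0.11,0,0,0,0,0],[-0.28,0.11,0,0,0,0,0],[-0.28,0.11,0,0,0,0,0],[0,0,0,0,0,-0.143,0],[0,0,0.2,0,0,0,0],[0,0,0,0,0,0,0],[0,0,0,0,0,0,0]]'
python3 -c "
from h import *
st();go([.5806,-.2165,.064],yaw=1.472)"
```

```text
time_s: 23.22
ee_pos: [0.5797, -0.2147, 0.2038]
eef_rot: [3.141, 0.0, 1.468]
force: [0.6, 0.7, 0.2]
grip_width: 0.0469
t 23.22 tcp [ 0.5797 -0.2147  0.2038] grasp [ 0.5798 -0.2148  0.1258] rpy [3.141 0.    1.468] w 0.0469 F [0.6 0.7 0.2] q [-0.41  0.54  1.42 -0.    1.18 -0.31]
turn n [ 0.002  0.001 -0.007] | shift(before turn) n [-0.014  0.009  0.515] | shift(after turn) n [-0.014  0.009  0.515]
```

```bash
python3 -m pendant '[[-0.014,0.007,0.1,0,0,-0.007,0],[0,0,0.2,0,0,0,0],[0,0,0.15,0,0,0,0],[0,0,0.065,0,0,0,0],[0,0,0,0,0,0,0],[0,0,0,0,0,0,0]]'
python3 -c "
from h import *
st();go([.5806,-.2165,.064],yaw=1.472);snap('wrist','w17.png')
P,R=tool();print(proj(load('w17'),[.5806,-.2165,.082],True));crop('w17.png','w17a.png',220,180,420,330,3)"
```

```text
time_s: 23.72
ee_pos: [0.5815, -0.2164, 0.1432]
eef_rot: [3.138, 0.001, 1.473]
force: [0.8, -0.2, 0.9]
grip_width: 0.047
t 23.72 tcp [ 0.5815 -0.2164  0.1432] grasp [ 0.5818 -0.2165  0.0652] rpy [3.138e+00 1.000e-03 1.473e+00] w 0.047 F [ 0.8 -0.2  0.9] q [-0.42  0.62  1.45  0.    1.07 -0.32]
turn n [0.007 0.002 0.003] | shift(before turn) n [-0.002 -0.008  0.01 ] | shift(after turn) n [-0.002 -0.008  0.01 ]
[315.04930605 270.72323634]
```

View pics/w17a.png

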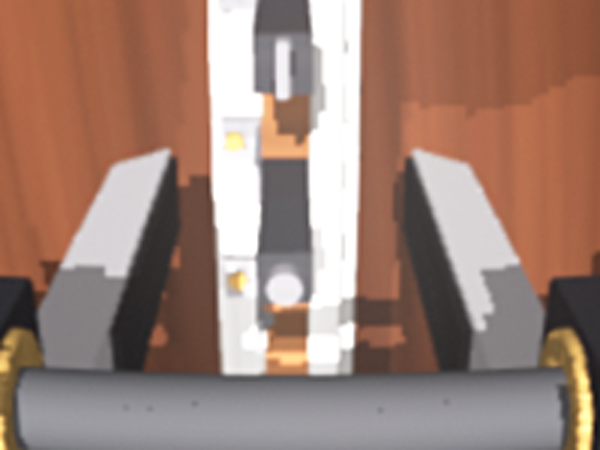

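Punch 4's tip is at (315,275), on target. Gripping and pulling.

```bash
python3 -m pendant '[[0,-0.008,0.01,0,0,0,1],[0,0,0,0,0,0,1],[0,0,0,0,0,0,1],[0,0,0,0,0,0,1],[0,0,0,0,0,0,1],[0,0,0,0,0,0,1],[0,0,0,0,0,0,1],[0,0,0,0,0,0,1]]' 50
python3 -m pendant '[[0,0,-0.03,0,0,0,1],[0,0,-0.05,0,0,0,1],[0,0,-0.08,0,0,0,1],[0,0,-0.1,0,0,0,1],[0,0,-0.15,0,0,0,1],[0,0,-0.25,0,0,0,1],[0,0,-0.25,0,0,0,1],[0,0,0,0,0,0,1]]' 50
python3 -c "
from h import *
st();snap('wrist','w18.png')
go(tinw(-.06,.0112,.16),yaw=TA)
crop('w18.png','w18a.png',240,180,400,300,4)"
```

```text
time_s: 24.43
ee_pos: [0.5803, -0.2163, 0.1414]
eef_rot: [3.138, 0.001, 1.473]
force: [-0.2, 0.1, 1.3]
grip_width: 0.0096
time_s: 25.1
ee_pos: [0.581, -0.2166, 0.2583]
eef_rot: [3.129, 0.004, 1.473]
force: [0.8, -0.5, 0.2]
grip_width: 0.0095
t 25.1 tcp [ 0.581  -0.2166  0.2583] grasp [ 0.5819 -0.217   0.1803] rpy [3.129 0.004 1.473] w 0.0095 F [ 0.8 -0.5  0.2] q [-0.42  0.49  1.37 -0.    1.27 -0.32]
turn n [0.018 0.005 0.153] | shift(before turn) n [ 3.062 -0.617  0.095] | shift(after turn) n [ 3.003 -0.86   0.11 ]
```

View pics/w18a.png

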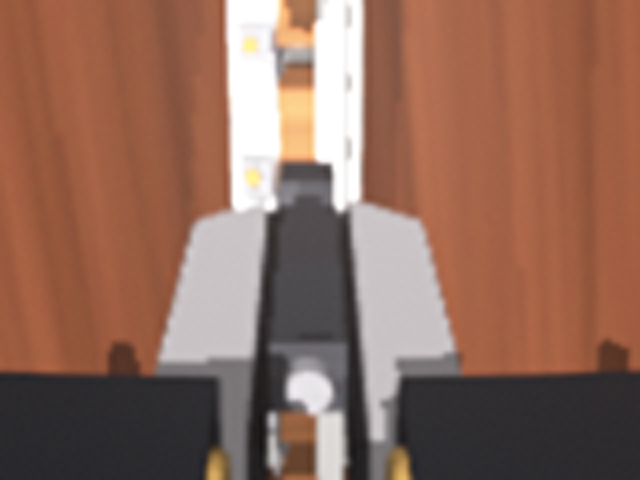

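```bash
python3 -m pendant '[[0.34,-0.07,0,0,0,0,1],[0.34,-0.07,0,0,0,0,1],[0.34,-0.07,0,0.01,0,0,1],[0.34,-0.07,0,0.01,0,0.03,1],[0.34,-0.07,0,0,0,0.03,1],[0.34,-0.07,0,0,0,0.03,1],[0.34,-0.07,0,0,0,0.03,1],[0.34,-0.07,0,0,0,0.03,1],[0.25,0,0,0,0,0,1]]'
python3 -m pendant '[[0,0,0,0,0.21,0,1],[0,0,0,0,0.21,0,1],[0,0,0,0,0.21,0,1],[0,0,0,0,0.21,0,1],[0,0,0,0,0.21,0,1],[0,0,0,0,0.21,0,1],[0,0,0,0,0.21,0,1],[0,0,0,0,0.2,0,1],[0,0,0,0,0,0,1]]'
python3 -c "
from h import *
st();slot(.0112,foot=.057)"
```

```text
time_s: 25.9
ee_pos: [0.5552, 0.1484, 0.2504]
eef_rot: [-3.134, 0.002, 1.395]
force: [1.0, -0.2, 0.8]
grip_width: 0.0097
time_s: 26.65
ee_pos: [0.556, 0.1444, 0.2488]
eef_rot: [-3.126, -0.877, 1.381]
force: [0.4, 0.1, -1.1]
grip_width: 0.0096
t 26.65 tcp [0.556  0.1444 0.2488] grasp [0.5661 0.2035 0.199 ] rpy [-3.126 -0.877  1.381] w 0.0096 F [ 0.4  0.1 -1.1] q [-0.04  0.39  1.69  0.98  1.16 -0.33]
grasp target [0.553  0.2138 0.0486]
turn n [-0.013 -0.009 -0.015] | shift(before turn) n [-0.92  -0.114  0.852] | shift(after turn) n [-0.915 -0.127  0.855]
```

```bash
python3 -m pendant '[[-0.14,-0.032,0.14,-0.013,0.005,-0.015,1],[-0.14,-0.032,0.14,0,0,0,1],[-0.14,-0.032,0.14,0,0,0,1],[-0.14,-0.031,0.14,0,0,0,1],[-0.13,0,0.12,0,0,0,1],[-0.13,0,0.1,0,0,0,1],[-0.1,0,0.08,0,0,0,1],[0,0,0,0,0,0,1],[0,0,0,0,0,0,1]]'
python3 -c "
from h import *
st();slot(.0112,foot=.057);snap('wrist','w19.png')"
```

```text
time_s: 27.4
ee_pos: [0.5432, 0.1565, 0.0993]
eef_rot: [3.138, -0.874, 1.398]
force: [-0.1, -0.1, 0.7]
grip_width: 0.0095
t 27.4 tcp [0.5432 0.1565 0.0993] grasp [0.5537 0.2154 0.0492] rpy [ 3.138 -0.874  1.398] w 0.0095 F [-0.1 -0.1  0.7] q [-0.02  0.62  1.78  1.14  0.99 -0.64]
grasp target [0.553  0.2138 0.0486]
turn n [-0.002 -0.002  0.007] | shift(before turn) n [-0.012 -0.004 -0.008] | shift(after turn) n [-0.012 -0.004 -0.008]
```

View pics/w19.png

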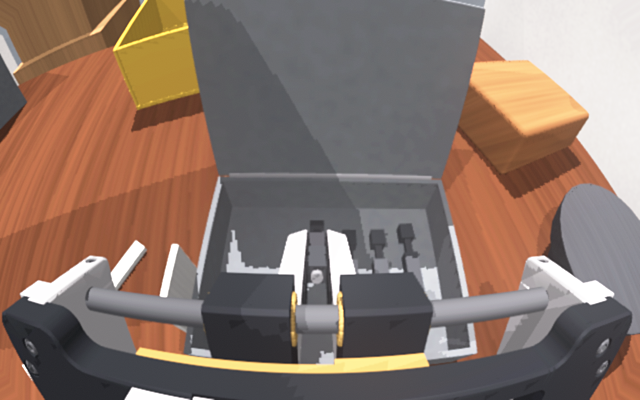

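Three feet are visible in the tin at (405,232), (378,238) and (348,238), and punch 4 is in position. Releasing, then on to punch 5.

```bash
python3 -m pendant '[[-0.01,0,0.01,0,0,0,1],[0,0,0,0,0,0,0.65],[0,0,0,0,0,0,0.65],[0,0,0,0,0,0,0.65],[0,0,0,0,0,0,0.65],[0,0,-0.1,0,0,0,0.65],[0.1,0,-0.2,0,0,0,0.65],[0.2,0,-0.2,0,0,0,0.65],[0.2,0,-0.2,0,0,0,0.65]]'
python3 -c "
from h import *
st();snap('wrist','w20.png');crop('w20.png','w20a.png',180,190,440,360,3)"
python3 -m pendant '[[0,0,-0.1,0,-0.21,0,0],[0,0,-0.1,0,-0.21,0,0],[0,0,-0.1,0,-0.21,0,0],[0,0,-0.05,0,-0.21,0,0],[0,0,0,0,-0.21,0,0],[0,0,0,0,-0.21,0,0],[0,0,0,0,-0.21,0,0],[-0.2,0,0,0,-0.19,0,0],[-0.33,0,0,0,0,0,0],[-0.33,0,0,0,0,0,0]]'
python3 -c "
from h import *
st();go([.5843,-.1787,.12],yaw=1.472)"
```

```text
time_s: 28.2
ee_pos: [0.538, 0.1297, 0.1987]
eef_rot: [3.139, -0.875, 1.396]
force: [0.4, 0.3, 1.2]
grip_width: 0.0168
t 28.2 tcp [0.538  0.1297 0.1987] grasp [0.5486 0.1886 0.1487] rpy [ 3.139 -0.875  1.396] w 0.0168 F [0.4 0.3 1.2] q [-0.07  0.43  1.77  1.02  1.11 -0.46]
time_s: 29.08
ee_pos: [0.5148, 0.0013, 0.2256]
eef_rot: [3.138, -0.005, 1.397]
force: [0.6, 0.2, 0.1]
grip_width: 0.0467
t 29.08 tcp [0.5148 0.0013 0.2256] grasp [0.5151 0.0017 0.1476] rpy [ 3.138 -0.005  1.397] w 0.0467 F [0.6 0.2 0.1] q [-0.07  0.3   1.71  0.01  1.13  0.1 ]
turn n [ 0.006 -0.009 -0.143] | shift(before turn) n [-1.379  0.829  0.226] | shift(after turn) n [-1.436  0.724  0.23 ]
```

View pics/w20a.png

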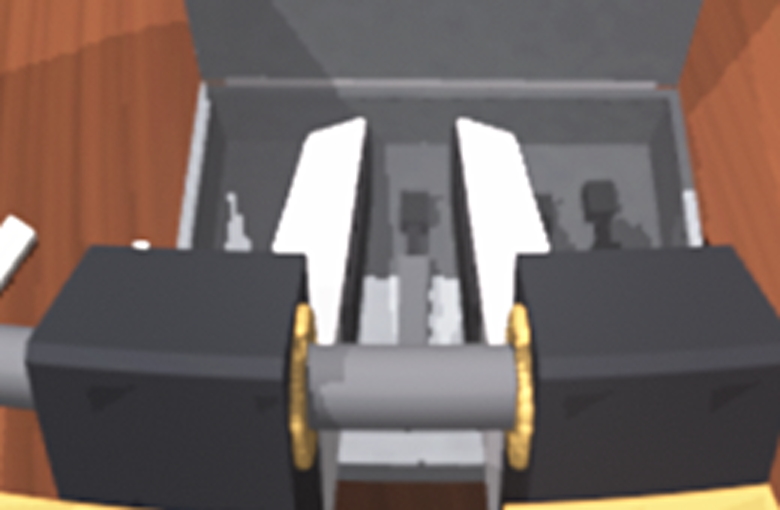

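```bash
python3 -m pendant '[[-0.23,0.138,0,0,0,0,0],[-0.23,0.138,0,0,0,0,0],[-0.23,0.138,0,0,0,0,0],[-0.23,0.138,0,0,0,0,0],[-0.23,0.138,0,0,0,0,0],[-0.23,0.138,0,0,0,0,0],[0,0,0,0,-0.009,-0.143,0],[0,0,0.2,0,0,0,0],[0,0,0,0,0,0,0],[0,0,0,0,0,0,0]]'
python3 -c "
from h import *
st();go([.5843,-.1787,.064],yaw=1.472)"
```

```text
time_s: 29.92
ee_pos: [0.5836, -0.1788, 0.2003]
eef_rot: [3.14, -0.002, 1.468]
force: [0.4, -0.4, 0.7]
grip_width: 0.0469
t 29.92 tcp [ 0.5836 -0.1788  0.2003] grasp [ 0.5837 -0.1787  0.1223] rpy [ 3.140e+00 -2.000e-03  1.468e+00] w 0.0469 F [ 0.4 -0.4  0.7] q [-0.36  0.53  1.45  0.    1.17 -0.26]
turn n [ 0.002 -0.003 -0.007] | shift(before turn) n [0.001 0.005 0.486] | shift(after turn) n [0.002 0.006 0.486]
```

```bash
python3 -m pendant '[[0,0.002,0.1,0,0,-0.007,0],[0,0,0.18,0,0,0,0],[0,0,0.14,0,0,0,0],[0,0,0.065,0,0,0,0],[0,0,0,0,0,0,0],[0,0,0,0,0,0,0]]'
python3 -c "
from h import *
st();go([.5843,-.1787,.064],yaw=1.472);snap('wrist','w21.png')
P,R=tool();print(proj(load('w21'),[.5843,-.1787,.082],True));crop('w21.png','w21a.png',220,180,420,330,3)"
```

```text
time_s: 30.42
ee_pos: [0.585, -0.1785, 0.1432]
eef_rot: [3.138, -0.001, 1.473]
force: [0.6, -0.6, 0.9]
grip_width: 0.047
t 30.42 tcp [ 0.585  -0.1785  0.1432] grasp [ 0.5853 -0.1784  0.0652] rpy [ 3.138e+00 -1.000e-03  1.473e+00] w 0.047 F [ 0.6 -0.6  0.9] q [-0.36  0.6   1.48  0.    1.06 -0.26]
turn n [ 0.008 -0.002  0.002] | shift(before turn) n [-0.002 -0.005  0.01 ] | shift(after turn) n [-0.002 -0.005  0.01 ]
[315.5233084  271.05956985]
```

View pics/w21a.png

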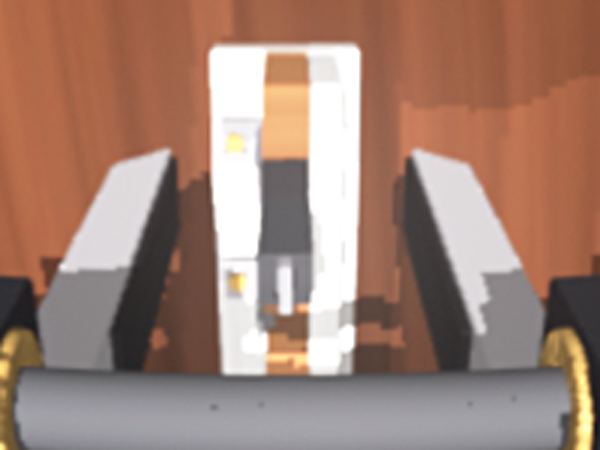

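Punch 5's tip is at (315,275), so it's lined up. Gripping and pulling.

```bash
python3 -m pendant '[[0,-0.005,0.01,0,0,0,1],[0,0,0,0,0,0,1],[0,0,0,0,0,0,1],[0,0,0,0,0,0,1],[0,0,0,0,0,0,1],[0,0,0,0,0,0,1],[0,0,0,0,0,0,1],[0,0,0,0,0,0,1]]' 50
python3 -m pendant '[[0,0,-0.03,0,0,0,1],[0,0,-0.05,0,0,0,1],[0,0,-0.08,0,0,0,1],[0,0,-0.1,0,0,0,1],[0,0,-0.15,0,0,0,1],[0,0,-0.25,0,0,0,1],[0,0,-0.25,0,0,0,1],[0,0,0,0,0,0,1]]' 50
python3 -c "
from h import *
st();snap('wrist','w22.png')
go(tinw(-.06,.0336,.16),yaw=TA)
crop('w22.png','w22a.png',240,180,400,300,4)"
```

```text
time_s: 31.13
ee_pos: [0.5842, -0.1785, 0.1414]
eef_rot: [3.138, -0.001, 1.473]
force: [-0.5, -0.2, 0.5]
grip_width: 0.0097
time_s: 31.8
ee_pos: [0.5848, -0.179, 0.2583]
eef_rot: [3.129, 0.001, 1.473]
force: [0.9, 0.6, -0.2]
grip_width: 0.0097
t 31.8 tcp [ 0.5848 -0.179   0.2583] grasp [ 0.5858 -0.1792  0.1803] rpy [3.129e+00 1.000e-03 1.473e+00] w 0.0097 F [ 0.9  0.6 -0.2] q [-0.36  0.47  1.39  0.    1.27 -0.26]
turn n [0.019 0.    0.153] | shift(before turn) n [ 2.762 -0.806  0.101] | shift(after turn) n [ 2.689 -1.023  0.11 ]
```

View pics/w22a.png

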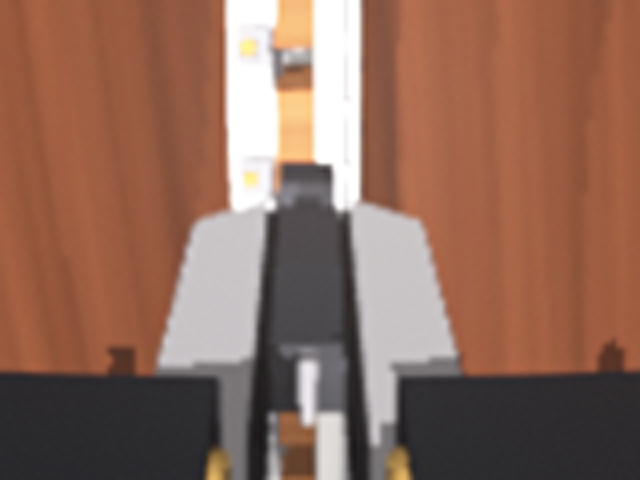

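```bash
python3 -m pendant '[[0.34,-0.1,0,0,0,0,1],[0.34,-0.1,0,0,0,0,1],[0.34,-0.1,0,0.01,0,0,1],[0.34,-0.1,0,0.01,0,0.03,1],[0.34,-0.1,0,0,0,0.03,1],[0.34,-0.1,0,0,0,0.03,1],[0.34,-0.1,0,0,0,0.03,1],[0.3,-0.08,0,0,0,0.03,1]]'
python3 -m pendant '[[0,0,0,0,0.21,0,1],[0,0,0,0,0.21,0,1],[0,0,0,0,0.21,0,1],[0,0,0,0,0.21,0,1],[0,0,0,0,0.21,0,1],[0,0,0,0,0.21,0,1],[0,0,0,0,0.21,0,1],[0,0,0,0,0.2,0,1],[0,0,0,0,0,0,1]]'
python3 -c "
from h import *
st();slot(.0336,foot=.057)"
```

```text
time_s: 32.52
ee_pos: [0.5281, 0.1478, 0.2512]
eef_rot: [-3.134, -0.001, 1.394]
force: [0.1, 0.7, -0.3]
grip_width: 0.0095
time_s: 33.27
ee_pos: [0.5287, 0.1448, 0.2498]
eef_rot: [-3.126, -0.88, 1.381]
force: [-0.6, 0.5, -1.7]
grip_width: 0.0095
t 33.27 tcp [0.5287 0.1448 0.2498] grasp [0.5388 0.2041 0.2001] rpy [-3.126 -0.88   1.381] w 0.0095 F [-0.6  0.5 -1.7] q [-0.05  0.34  1.77  0.99  1.16 -0.35]
grasp target [0.5309 0.2178 0.0486]
turn n [-0.012 -0.014 -0.015] | shift(before turn) n [-0.904 -0.076  0.883] | shift(after turn) n [-0.897 -0.089  0.889]
```

```bash
python3 -m pendant '[[-0.14,-0.02,0.14,-0.013,-0.005,-0.015,1],[-0.14,-0.02,0.14,0,0,0,1],[-0.14,-0.02,0.14,0,0,0,1],[-0.14,-0.02,0.14,0,0,0,1],[-0.13,0,0.12,0,0,0,1],[-0.12,0,0.11,0,0,0,1],[-0.09,0,0.08,0,0,0,1],[0,0,0,0,0,0,1],[0,0,0,0,0,0,1]]'
python3 -c "
from h import *
st();slot(.0336,foot=.057);snap('wrist','w23.png')"
```

```text
time_s: 34.02
ee_pos: [0.5219, 0.158, 0.1013]
eef_rot: [3.138, -0.871, 1.398]
force: [0.4, 0.4, -0.5]
grip_width: 0.0097
t 34.02 tcp [0.5219 0.158  0.1013] grasp [0.5324 0.2167 0.051 ] rpy [ 3.138 -0.871  1.398] w 0.0097 F [ 0.4  0.4 -0.5] q [-0.02  0.58  1.84  1.15  0.97 -0.66]
grasp target [0.5309 0.2178 0.0486]
turn n [-0.001  0.004  0.007] | shift(before turn) n [-0.012 -0.014  0.018] | shift(after turn) n [-0.012 -0.014  0.018]
```

View pics/w23.png

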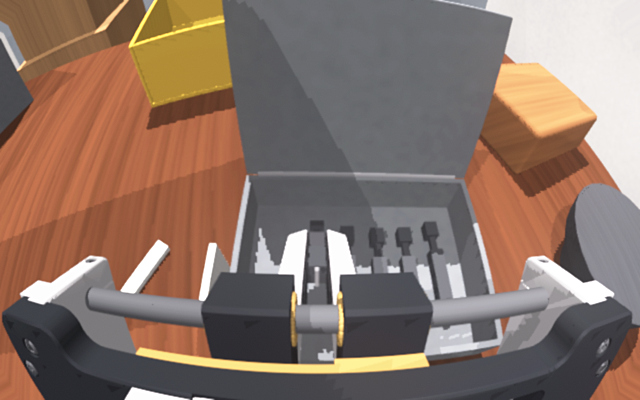

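Four punches lie parallel (feet at 347–432, ~235) and punch 5 is in position. Releasing, then locating punch 6 again.

```bash
python3 -m pendant '[[-0.01,-0.01,0.015,0,0,0,1],[0,0,0,0,0,0,0.65],[0,0,0,0,0,0,0.65],[0,0,0,0,0,0,0.65],[0,0,0,0,0,0,0.65],[0,0,-0.1,0,0,0,0.65],[0.1,0,-0.2,0,0,0,0.65],[0.2,0,-0.2,0,0,0,0.65],[0.2,0,-0.2,0,0,0,0.65]]'
python3 -m pendant '[[0,0,-0.1,0,-0.21,0,0],[0,0,-0.1,0,-0.21,0,0],[0,0,-0.1,0,-0.21,0,0],[0,0,-0.05,0,-0.21,0,0],[0,0,0,0,-0.21,0,0],[0,0,0,0,-0.21,0,0],[0,0,0,0,-0.21,0,0],[-0.2,0,0,0,-0.19,0,0],[-0.2,0,0,0,0,0,0],[0,0,0,0,0,0,0]]'
python3 -c "
from h import *
st();snap('top','t24.png');crop('t24.png','t24a.png',160,130,360,250,4)
snap('side','s24.png')"
```

```text
time_s: 34.82
ee_pos: [0.5155, 0.1321, 0.2003]
eef_rot: [3.139, -0.872, 1.395]
force: [0.7, 0.5, 0.7]
grip_width: 0.0164
time_s: 35.65
ee_pos: [0.502, 0.0562, 0.2281]
eef_rot: [3.138, -0.002, 1.393]
force: [0.6, -0.7, 0.3]
grip_width: 0.0471
t 35.65 tcp [0.502  0.0562 0.2281] grasp [0.5023 0.0562 0.1501] rpy [ 3.138e+00 -2.000e-03  1.393e+00] w 0.0471 F [ 0.6 -0.7  0.3] q [0.04 0.28 1.73 0.   1.13 0.22]
```

View pics/t24a.png

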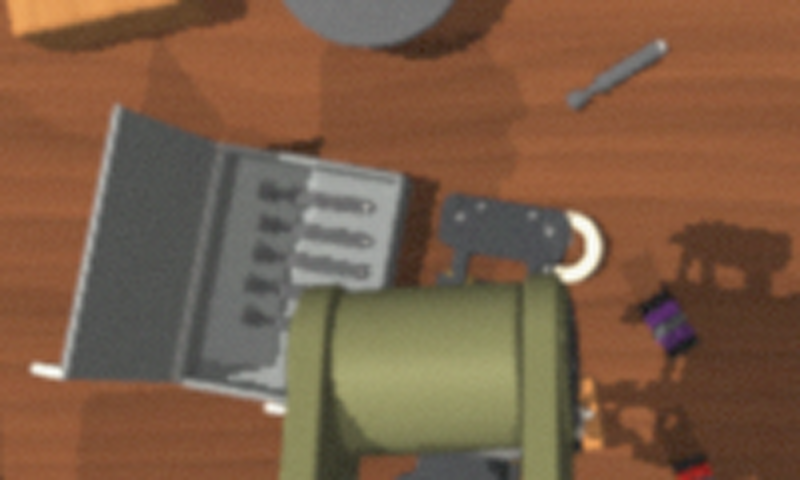

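View pics/s24.png

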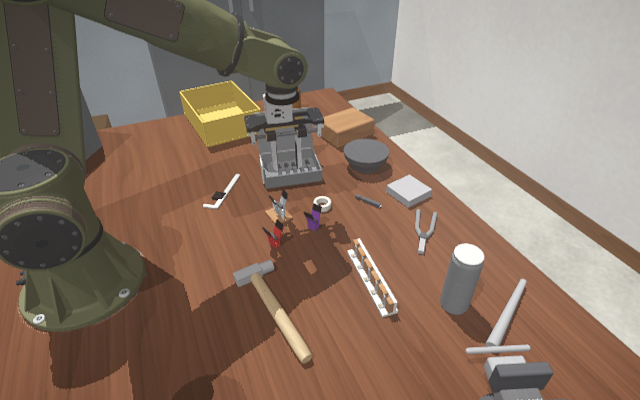

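Five punches lie parallel in the tin and the strip is empty. Punch 6 has been knocked: it now runs from (304,155) to (325,141). Measuring it.

```bash
python3 -c "
from h import *
d=load('t24');a=pix(d,(304.5,154.8),.005);b=pix(d,(325.6,141.4),.005);print(a,b,np.linalg.norm(a-b),np.degrees(np.arctan2(*(b-a)[1::-1])))
m=(a+b)/2; ax=np.arctan2(*(b-a)[1::-1])
print(m,ax); st()
for y in (ax,ax+np.pi): print(y); go([m[0],m[1],.16],yaw=y)
"
```

```text
[0.69001181 0.01957423 0.005     ] [ 0.72759784 -0.04111157  0.005     ] 0.0713826055193833 -58.22780080677293
[ 0.70880483 -0.01076867  0.005     ] -1.0162668402735981
t 35.75 tcp [0.5025 0.0578 0.2282] grasp [0.5029 0.0581 0.1502] rpy [ 3.138e+00 -3.000e-03  1.392e+00] w 0.0469 F [-0.3 -0.1 -1. ] q [0.04 0.28 1.73 0.   1.13 0.22]
-1.0162668402735981
turn n [-0.005 -0.012  4.6  ] | shift(before turn) n [-0.257  1.793 -0.075] | shift(after turn) n [ 1.391 -1.16  -0.081]
2.125325813316195
turn n [ 0.01  -0.004 -1.4  ] | shift(before turn) n [-0.257  1.793 -0.075] | shift(after turn) n [-1.391  1.16  -0.081]
```

```bash
python3 -m pendant '[[-0.04,0.29,0,0,0,0,-0.5],[-0.04,0.3,0,0,0,0,-0.5],[-0.04,0.3,0,0,0,0,-0.5],[-0.04,0.3,0,0,0,0,-0.5],[-0.04,0.3,0,0,0,0,-0.5],[-0.04,0.3,-0.1,0,0,0,-0.5],[0,0,0,0,0,-0.23,-0.5],[0,0,0,0,0,-0.23,-0.5],[0,0,0,0,0,-0.23,-0.5],[0,0,0,0,0,-0.23,-0.5]]'
python3 -m pendant '[[0,0,0,0,0,-0.23,-0.5],[0,0,0,0,0,-0.23,-0.5],[0,0,0,0,0,0,-0.5],[0,0,0,0,0,0,-0.5]]'
python3 -c "
from h import *
st();snap('wrist','w25.png');crop('w25.png','w25a.png',220,160,420,310,4)"
```

```text
time_s: 36.58
ee_pos: [0.7091, -0.0072, 0.2402]
eef_rot: [3.137, -0.002, 1.881]
force: [-0.3, -0.4, 0.5]
grip_width: 0.0704
time_s: 36.92
ee_pos: [0.709, -0.0072, 0.2405]
eef_rot: [3.137, -0.0, 2.113]
force: [-0.1, -0.7, -0.0]
grip_width: 0.0706
t 36.92 tcp [ 0.709  -0.0072  0.2405] grasp [ 0.7093 -0.007   0.1625] rpy [ 3.137 -0.     2.113] w 0.0706 F [-0.1 -0.7 -0. ] q [-0.06  0.71  1.06  0.    1.37 -0.61]
```

View pics/w25a.png

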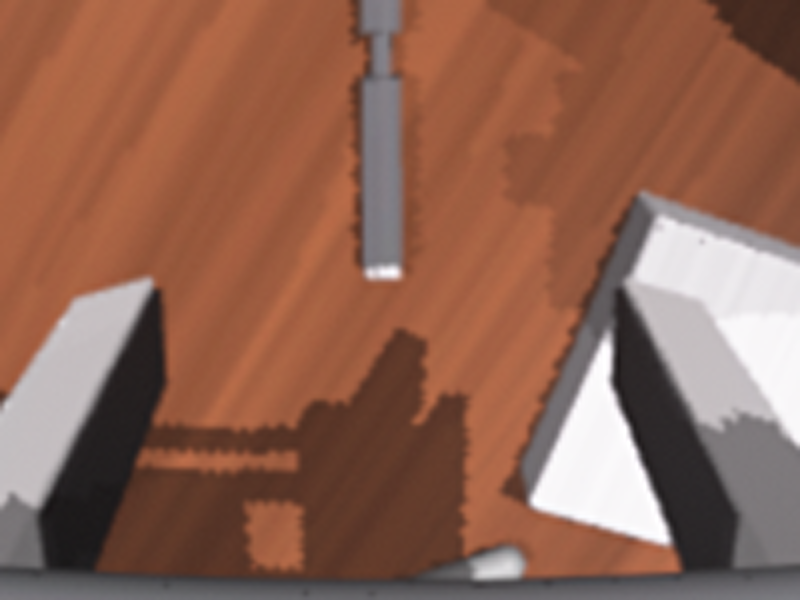

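```bash
python3 -c "
from h import *
d=load('w25')
f=lambda x,y,z:pix(d,(220+x/4,160+y/4),z,True)
# use full image for foot
tip=f(383,275,.005);gr=f(380,78,.01);gr2=f(380,35,.01)
print('tip',tip,'groove top',gr,gr2,np.linalg.norm(tip-gr)); print('box corner',f(640,195,.02),f(530,505,.02))
crop('w25.png','w25b.png',270,120,370,240,5)
"
```

```text
tip [ 0.72902779 -0.04041486  0.005     ] groove top [0.6998306  0.00653726 0.01      ] [0.69407007 0.01610495 0.01      ] 0.055515555520096675
box corner [0.77199336 0.01675653 0.02      ] [ 0.79739177 -0.07387386  0.02      ]
```

View pics/w25b.png

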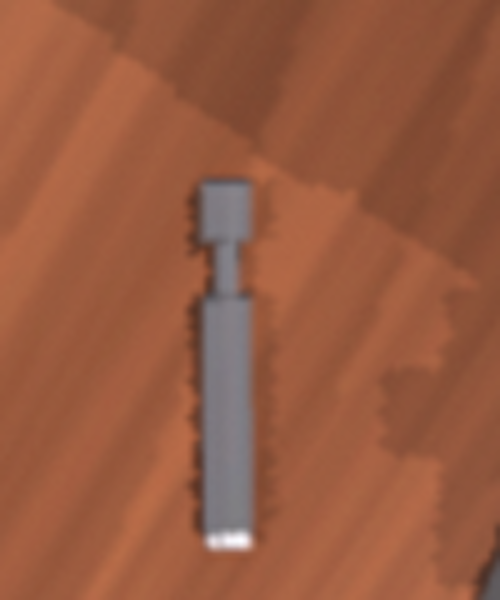

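```bash
python3 -c "
from h import *
d=load('w25')
a=pix(d,(315.1,156),.01,True);b=pix(d,(315.9,229),.006,True);print(a,b,np.linalg.norm(a-b));m=(a+b)/2;v=a-b;yaw=np.arctan2(v[1],v[0]);print(m,yaw);go([m[0],m[1],.012],yaw=yaw);np.save('m6',np.r_[m[:2],yaw])
"
```

```text
[0.68739916 0.02737774 0.01      ] [ 0.72913078 -0.04027365  0.006     ] 0.07958793080195141
[ 0.70826497 -0.00644796  0.008     ] 2.123522678829354
turn n [ 0.009 -0.001 -0.021] | shift(before turn) n [ 0.008 -0.008  1.254] | shift(after turn) n [ 0.009 -0.002  1.254]
```

```bash
python3 -m pendant '[[0.008,-0.004,0.3,0,0,-0.02,0.2],[0,0,0.3,0,0,0,0.2],[0,0,0.25,0,0,0,0.2],[0,0,0.18,0,0,0,0.2],[0,0,0.1,0,0,0,0.2],[0,0,0,0,0,0,0.2],[0,0,0,0,0,0,0.2]]'
python3 -c "
from h import *
m=np.load('m6.npy');st();go([m[0],m[1],.0215],yaw=m[2]);snap('wrist','w26.png')"
```

```text
time_s: 37.55
ee_pos: [0.709, -0.0065, 0.1055]
eef_rot: [3.136, 0.0, 2.126]
force: [-0.3, 0.2, 1.2]
grip_width: 0.0378
t 37.55 tcp [ 0.709  -0.0065  0.1055] grasp [ 0.7093 -0.0062  0.0275] rpy [3.136 0.    2.126] w 0.0378 F [-0.3  0.2  1.2] q [-0.06  0.85  1.15  0.    1.14 -0.62]
turn n [0.01  0.    0.004] | shift(before turn) n [ 0.003 -0.005  0.05 ] | shift(after turn) n [ 0.003 -0.005  0.05 ]
```

View pics/w26.png

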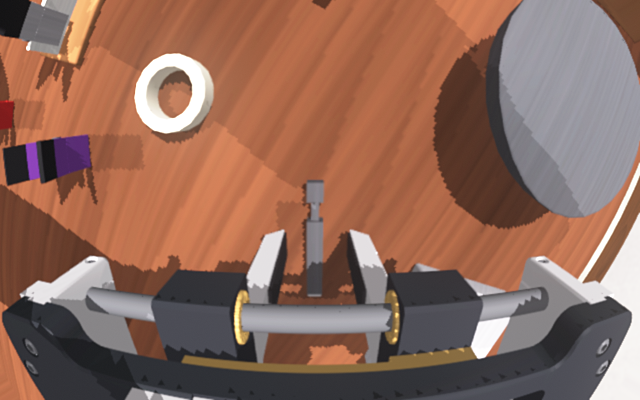

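```bash
python3 -m pendant '[[0,-0.004,0.03,0,0,0,0.2],[0,0,0.015,0,0,0,0.2],[0,0,0,0,0,0,1],[0,0,0,0,0,0,1],[0,0,0,0,0,0,1],[0,0,0,0,0,0,1],[0,0,0,0,0,0,1],[0,0,0,0,0,0,1],[0,0,0,0,0,0,1]]' 40
python3 -m pendant '[[0,0,-0.1,0,0,0,1],[0,0,-0.2,0,0,0,1],[0,0,-0.3,0,0,0,1],[0,0,-0.3,0,0,0,1],[0,0,-0.3,0,0,0,1],[0,0,0,0,0,0,1]]'
python3 -c "
from h import *
st();snap('wrist','w27.png');go(tinw(0,.056,.15),yaw=TA)"
```

```text
time_s: 38.35
ee_pos: [0.7083, -0.0067, 0.0995]
eef_rot: [3.136, -0.0, 2.127]
force: [-0.5, -0.0, 2.5]
grip_width: 0.0095
time_s: 38.85
ee_pos: [0.709, -0.0072, 0.2531]
eef_rot: [3.127, 0.007, 2.127]
force: [0.1, 0.1, 0.9]
grip_width: 0.0091
t 38.85 tcp [ 0.709  -0.0072  0.2531] grasp [ 0.7103 -0.007   0.1751] rpy [3.127 0.007 2.127] w 0.0091 F [0.1 0.1 0.9] q [-0.06  0.7   1.05  0.    1.38 -0.62]
turn n [ 0.024 -0.     1.402] | shift(before turn) n [ 2.509 -0.397  0.126] | shift(after turn) n [ 1.597 -1.975  0.142]
```

View pics/w27.png

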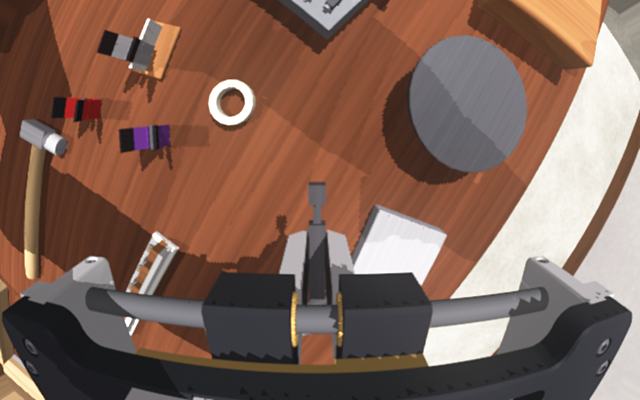

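Punch 6 is held (jaw gap 9 mm, bar at 317,185–300). Carrying it to the last slot.

```bash
python3 -m pendant '[[0.31,-0.05,0,0,0,0,1],[0.31,-0.05,0,0,0,0,1],[0.31,-0.05,0,0,0,0,1],[0.31,-0.05,0,0,0,0,1],[0.31,-0.05,0,0,0,0,1],[0.31,-0.05,0,0,0,0,1],[0.31,-0.05,0,0,0,0,1],[0.2,-0.05,0,0,0,0,1],[0,0,0,0,0,0.23,1],[0,0,0,0,0,0.23,1]]'
python3 -m pendant '[[0,0,0,0,0,0.23,1],[0,0,0,0,0,0.23,1],[0,0,0,0,0,0.23,1],[0,0,0,0,0,0.23,1],[0,0,0,0,0,0,1],[0,0,0,0,0,0,1]]'
python3 -c "
from h import *
st();snap('wrist','w28.png');go(tinw(-.012,.056,.027),yaw=TA)"
```

```text
time_s: 39.73
ee_pos: [0.5154, 0.2101, 0.2428]
eef_rot: [3.138, -0.001, 1.884]
force: [-0.1, -0.3, -0.5]
grip_width: 0.0096
time_s: 40.23
ee_pos: [0.5165, 0.2089, 0.2427]
eef_rot: [3.139, -0.003, 1.409]
force: [0.0, -0.3, -0.8]
grip_width: 0.0092
t 40.23 tcp [0.5165 0.2089 0.2427] grasp [0.5167 0.2091 0.1647] rpy [ 3.139e+00 -3.000e-03  1.409e+00] w 0.0092 F [ 0.  -0.3 -0.8] q [0.32 0.37 1.57 0.   1.2  0.48]
turn n [ 0.005 -0.006  0.031] | shift(before turn) n [ 0.006 -0.084  1.115] | shift(after turn) n [ 0.008 -0.081  1.115]
```

View pics/w28.png

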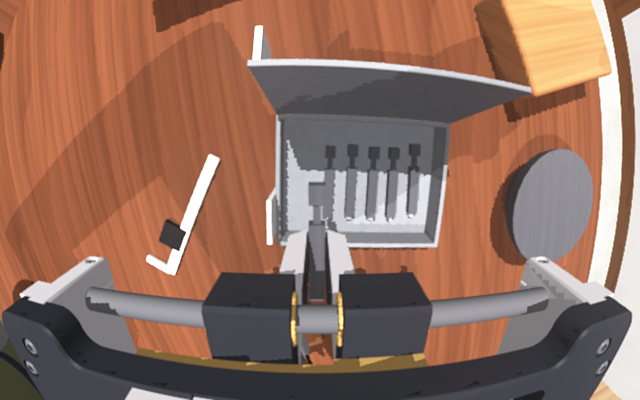

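```bash
python3 -c "
from h import *
d=load('w28')
for x,y in ((.064,.084),(.064,-.084),(-.064,-.084),(-.064,.084)): print(x,y,proj(d,tinw(x,y,.034),True).round(1))
for x,y in ((.02,.087),(-.02,.087)): print('ear',x,y,proj(d,tinw(x,y,.066),True).round(1))
crop('w28.png','w28a.png',240,100,460,260,3)
"
```

```text
0.064 0.084 [277.  120.1]
0.064 -0.084 [450.8 127.7]
-0.064 -0.084 [438.  249.9]
-0.064 0.084 [278.5 249.8]
ear 0.02 0.087 [268.8 172.3]
ear -0.02 0.087 [269.7 217.9]
```

View pics/w28a.png

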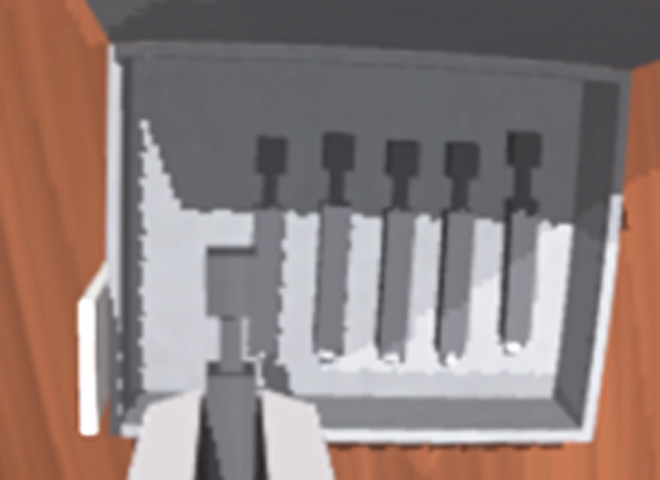

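```bash
python3 -c "
from h import *
d=load('w28'); T2=TIN+tx*.0035
for uv in ((266.7,201),(266.7,243)):
    p=pix(d,uv,.07,True);print('wrist ear',p,(p-T2)@tx,(p-T2)@ty)
d=load('top0')
for uv in ((160+332/5,130+511/5),(160+410/5,130+523/5)):
    p=pix(d,uv,.07);print('top ear',p,(p-T2)@tx,(p-T2)@ty)
s=load('side0')
"
```

```text
wrist ear [0.47558268 0.22447497 0.07      ] -0.008388680098689266 0.08925980594240346
wrist ear [0.46752386 0.18646137 0.07      ] -0.04722831650406307 0.0904684607622298
top ear [0.47548269 0.22383989 0.07      ] -0.009031429660812051 0.08924590189935627
top ear [0.46860019 0.18253899 0.07      ] -0.050898509672654156 0.08871537912304653
```

```bash
sed -i 's/^TIN=.*$/TIN=np.array([.5649,.2169,.004]);TA=1.393/' h.py
python3 -m pendant '[[0.03,-0.082,0.1,0,0,0.03,1],[0,0,0.25,0,0,0,1],[0,0,0.25,0,0,0,1],[0,0,0.25,0,0,0,1],[0,0,0.15,0,0,0,1],[0,0,0.08,0,0,0,1],[0,0,0.03,0,0,0,1],[0,0,0,0,0,0,1],[0,0,0,0,0,0,1]]'
python3 -c "
from h import *
st();snap('wrist','w29.png');go(tinw(-.012,.056,.0235),yaw=TA)"
```

```text
time_s: 41.03
ee_pos: [0.5086, 0.2147, 0.111]
eef_rot: [3.137, -0.004, 1.39]
force: [-1.0, 0.5, -1.6]
grip_width: 0.0094
t 41.03 tcp [0.5086 0.2147 0.111 ] grasp [0.509 0.215 0.033] rpy [ 3.137 -0.004  1.39 ] w 0.0094 F [-1.   0.5 -1.6] q [0.33 0.54 1.68 0.   0.92 0.51]
turn n [ 0.01  -0.009 -0.006] | shift(before turn) n [ 0.001 -0.009  0.048] | shift(after turn) n [ 0.001 -0.008  0.048]
```

View pics/w29.png

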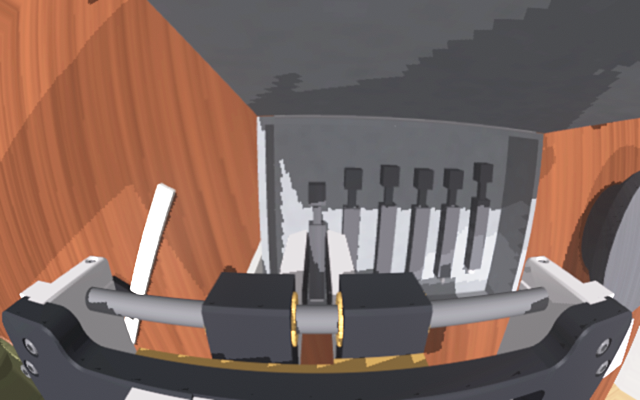

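All six are side by side, with punch 6 just above the floor at (317,190–300). Lowering and releasing.

```bash
python3 -m pendant '[[0,-0.006,0.03,0,0,0,1],[0,0,0.012,0,0,0,1],[0,0,0,0,0,0,1],[0,0,0,0,0,0,0.65],[0,0,0,0,0,0,0.65],[0,0,0,0,0,0,0.65],[0,0,0,0,0,0,0.65],[0,0,-0.1,0,0,0,0.65],[0,0,-0.3,0,0,0,0.65],[0,0,-0.3,0,0,0,0.65]]'
python3 -m pendant '[[0,0,-0.3,0,0,0,0.65],[-0.3,0,-0.3,0,0,0,0.65],[-0.3,0,0,0,0,0,0.65],[0,0,0,0,0,0,1],[0,0,0,0,0,0,1],[0,0,0,0,0,0,1]]'
python3 -c "
from h import *
st();snap('wrist','w30.png');snap('side','s30.png')
crop('s30.png','s30a.png',220,70,380,200,5)"
```

```text
time_s: 41.92
ee_pos: [0.5066, 0.2143, 0.1898]
eef_rot: [3.14, -0.002, 1.389]
force: [0.7, -0.5, 0.3]
grip_width: 0.0164
time_s: 42.42
ee_pos: [0.495, 0.1501, 0.2546]
eef_rot: [3.138, -0.004, 1.389]
force: [0.7, 0.6, -1.2]
grip_width: 0.0015
t 42.42 tcp [0.495  0.1501 0.2546] grasp [0.4953 0.1504 0.1766] rpy [ 3.138 -0.004  1.389] w 0.0015 F [ 0.7  0.6 -1.2] q [0.22 0.27 1.67 0.   1.19 0.4 ]
```

View pics/w30.png

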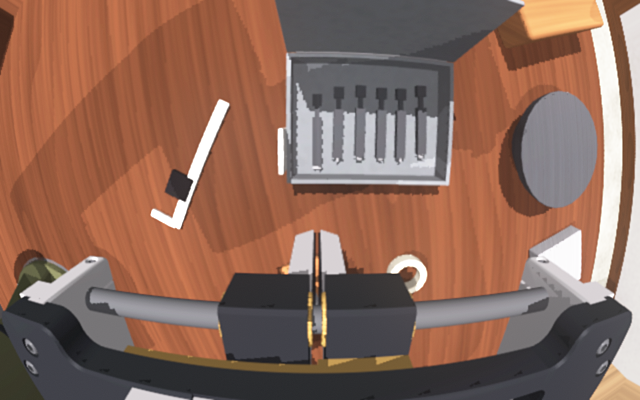

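View pics/s30a.png

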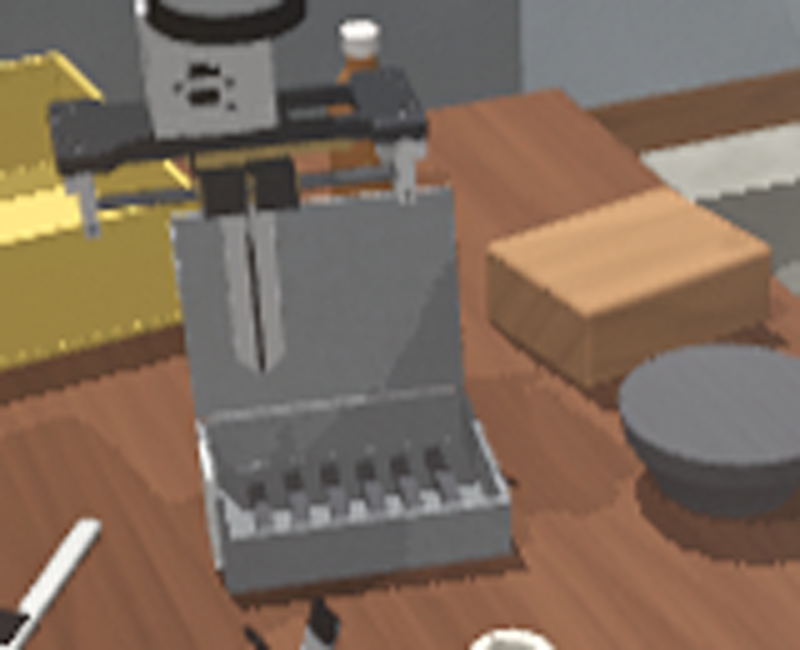

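All six punches lie flat in the tin. Now the lid angle, from the free edge in the top view.

```bash
python3 -c "
from h import *
d=load('top0')
e=lambda th,y: TIN+tx*(.064-.128*np.cos(th))+ty*y+np.array([0,0,.0345+.128*np.sin(th)])
a=(160+147/5,130+133/5);b=(160+82/5,130+468/5);print(a,b)
for th in (1.65,1.7,1.75,1.8,1.85,1.9,1.95): print(th,proj(d,e(th,-.084)).round(1),proj(d,e(th,.084)).round(1), e(th,0).round(3))
st()
"
```

```text
(189.4, 156.6) (176.4, 223.6)
1.65 [194.5 156.7] [181.4 225.6] [0.578 0.29  0.166]
1.7 [192.  156.3] [178.9 225.2] [0.579 0.296 0.165]
1.75 [189.6 156. ] [176.5 224.7] [0.58  0.302 0.164]
1.8 [187.3 155.7] [174.2 224.3] [0.581 0.309 0.163]
1.85 [185.1 155.4] [171.9 223.9] [0.582 0.315 0.162]
1.9 [182.9 155.1] [169.8 223.4] [0.584 0.321 0.16 ]
1.95 [180.9 154.9] [167.7 223. ] [0.585 0.327 0.157]
t 42.52 tcp [0.495  0.1506 0.254 ] grasp [0.4953 0.1508 0.176 ] rpy [ 3.139e+00 -3.000e-03  1.390e+00] w 0.0006 F [ 0.  -0.3  0.2] q [0.22 0.27 1.67 0.   1.19 0.4 ]
```

```bash
cat >> h.py <<'E'
def tinc(l=.097):
    P,R=tool();p=P+R[:,2]*l;q=p-TIN;print('tip in tin: x %.4f y %.4f ; z world %.4f'%(q@tx,q@ty,p[2]))
E
python3 -c "
from h import *
tinc();go(tinw(.155,-.005,.21),yaw=TA)"
```

```text
tip in tin: x -0.0773 y 0.0568 ; z world 0.1570
turn n [ 0.006 -0.007 -0.006] | shift(before turn) n [ 1.941  0.512 -0.309] | shift(after turn) n [ 1.938  0.517 -0.317]
```

```bash
python3 -m pendant '[[0,0.1,-0.2,0.006,-0.007,-0.006,1],[0,0.1,-0.15,0,0,0,1],[0.3,0.1,0,0,0,0,1],[0.3,0.1,0,0,0,0,1],[0.3,0.117,0,0,0,0,1],[0.3,0,0,0,0,0,1],[0.3,0,0,0,0,0,1],[0.3,0,0,0,0,0,1],[0.14,0,0,0,0,0,1],[0,0,0,0,0,0,1]]'
python3 -c "
from h import *
tinc();st();snap('side','s31.png');crop('s31.png','s31a.png',200,40,400,200,4)"
```

```text
time_s: 43.35
ee_pos: [0.5964, 0.3723, 0.2942]
eef_rot: [-3.14, 0.001, 1.397]
force: [-0.2, 0.4, 1.0]
grip_width: 0.0008
tip in tin: x 0.1584 y -0.0033 ; z world 0.1972
t 43.35 tcp [0.5964 0.3723 0.2942] grasp [0.5962 0.3723 0.2162] rpy [-3.140e+00  1.000e-03  1.397e+00] w 0.0008 F [-0.2  0.4  1. ] q [0.51 0.66 1.01 0.   1.47 0.68]
```

View pics/s31a.png

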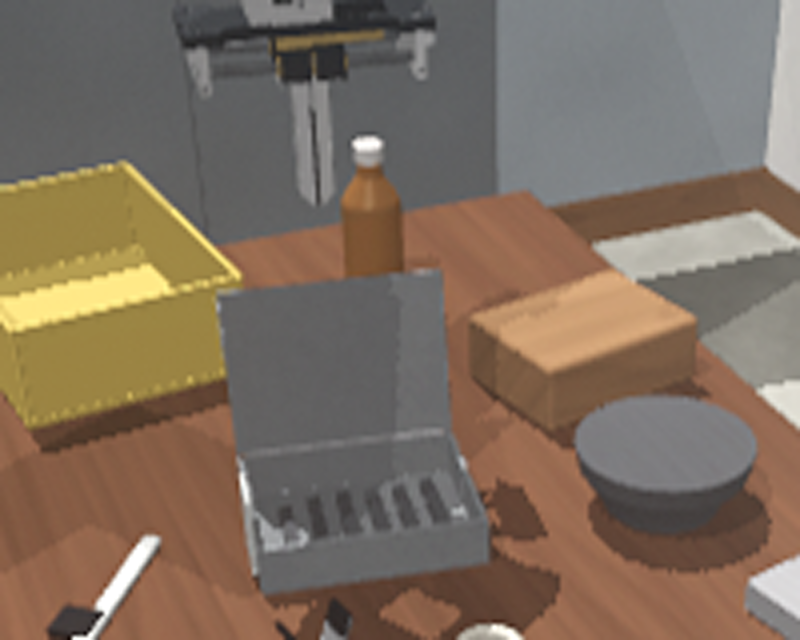

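```bash
python3 -m pendant '[[0,0,0.3,0,0,0,1],[0,0,0.3,0,0,0,1],[-0.1,0,0,0,0,0,1],[-0.12,0,0,0,0,0,1],[-0.12,0,0,0,0,0,1],[-0.1,0,0,0,0,0,1],[-0.1,0,0,0,0,0,1],[-0.1,0,0,0,0,0,1],[-0.05,0,0,0,0,0,1]]'
python3 -c "
from h import *
tinc();st();snap('side','s32.png');crop('s32.png','s32a.png',200,40,400,200,4)"
```

```text
time_s: 44.15
ee_pos: [0.5823, 0.2849, 0.2243]
eef_rot: [3.141, 0.0, 1.391]
force: [0.3, 1.4, -0.3]
grip_width: 0.0005
tip in tin: x 0.0700 y -0.0051 ; z world 0.1273
t 44.15 tcp [0.5823 0.2849 0.2243] grasp [0.5823 0.2849 0.1463] rpy [3.141 0.    1.391] w 0.0005 F [ 0.3  1.4 -0.3] q [ 0.4   0.59  1.3  -0.    1.26  0.58]
```

View pics/s32a.png

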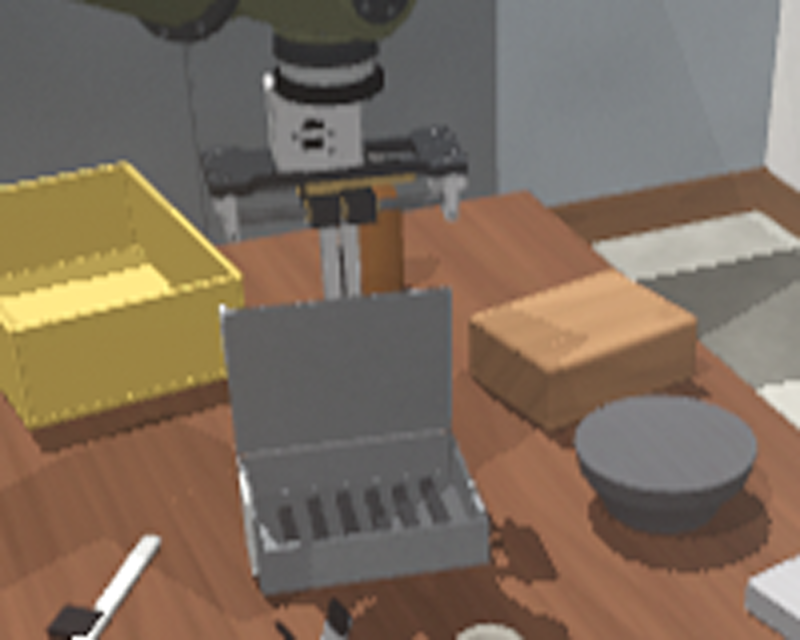

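```bash
python3 -m pendant '[[-0.16,0,0.02,0,0,0,1],[-0.104,0,0.04,0,0,0,1],[-0.104,0,0.04,0,0,0,1],[-0.085,0,0.07,0,0,0,1],[-0.085,0,0.07,0,0,0,1],[-0.06,0,0.09,0,0,0,1],[-0.06,0,0.09,0,0,0,1],[0,0,0,0,0,0,1]]'
python3 -c "
from h import *
tinc();st();snap('side','s33.png');crop('s33.png','s33a.png',200,40,400,200,4)"
```

```text
time_s: 44.87
ee_pos: [0.5678, 0.2074, 0.171]
eef_rot: [-3.138, 0.002, 1.391]
force: [-0.1, 0.9, -0.7]
grip_width: 0.0004
tip in tin: x -0.0090 y -0.0042 ; z world 0.0740
t 44.87 tcp [0.5678 0.2074 0.171 ] grasp [0.5675 0.2073 0.093 ] rpy [-3.138e+00  2.000e-03  1.391e+00] w 0.0004 F [-0.1  0.9 -0.7] q [ 0.29  0.55  1.48 -0.    1.11  0.47]
```

View pics/s33a.png

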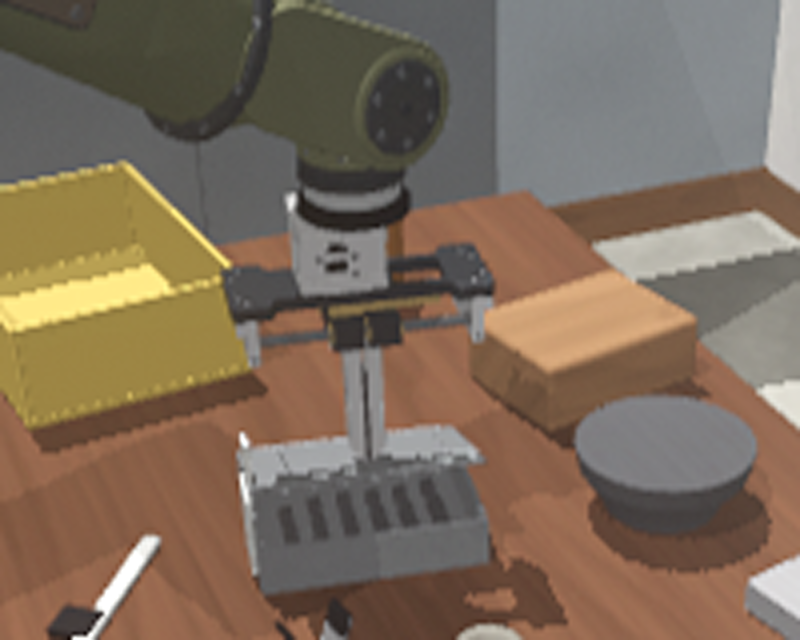

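```bash
python3 -m pendant '[[-0.05,0,0.08,0,0,0,1],[-0.04,0,0.08,0,0,0,1],[-0.02,0,0.06,0,0,0,1],[0,0,0.03,0,0,0,1],[0,0,0,0,0,0,1],[0,0,0,0,0,0,1]]'
python3 -c "
from h import *
tinc();st()"
```

```text
time_s: 45.42
ee_pos: [0.5663, 0.1957, 0.1436]
eef_rot: [-3.142, 0.0, 1.392]
force: [1.0, 0.5, 0.1]
grip_width: 0.0005
tip in tin: x -0.0206 y -0.0051 ; z world 0.0466
t 45.42 tcp [0.5663 0.1957 0.1436] grasp [0.5662 0.1957 0.0656] rpy [-3.142  0.     1.392] w 0.0005 F [1.  0.5 0.1] q [ 0.27  0.58  1.52 -0.    1.05  0.45]
```

```bash
python3 -m pendant '[[0,0,0.02,0,0,0,1],[0,0,0.01,0,0,0,1],[0,0,0,0,0,0,1],[0,0,0,0,0,0,1]]'
python3 -m pendant '[[0,0,0.01,0,0,0,1],[0,0,0.01,0,0,0,1],[0,0,0,0,0,0,1],[0,0,0,0,0,0,1]]'
python3 -c "
from h import *
tinc();st();snap('side','s34.png');crop('s34.png','s34a.png',200,90,400,200,4)"
```

```text
time_s: 45.75
ee_pos: [0.5663, 0.1957, 0.1403]
eef_rot: [3.141, 0.0, 1.392]
force: [-0.4, -0.3, 0.1]
grip_width: 0.0007
time_s: 46.08
ee_pos: [0.5664, 0.1958, 0.1397]
eef_rot: [3.14, -0.0, 1.392]
force: [-9.2, -2.5, 20.2]
grip_width: 0.0005
tip in tin: x -0.0205 y -0.0053 ; z world 0.0427
t 46.08 tcp [0.5664 0.1958 0.1397] grasp [0.5665 0.1958 0.0617] rpy [ 3.14  -0.     1.392] w 0.0005 F [-9.2 -2.5 20.2] q [ 0.27  0.58  1.52 -0.    1.04  0.45]
```

View pics/s34a.png

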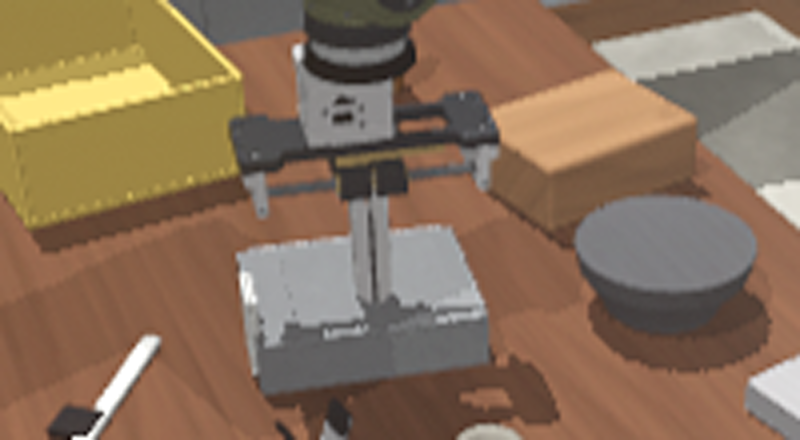

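The lid is shut: tip at 42.7 mm with a firm 20 N reaction. I'll lift off and look at the ears and the clip.

```bash
python3 -m pendant '[[0,0,-0.1,0,0,0,1],[0,0,-0.3,0,0,0,1],[0,0,-0.3,0,0,0,1],[0,0,-0.3,0,0,0,0],[-0.3,-0.2,-0.2,0,0,0,-0.3],[-0.3,-0.25,0,0,0,0,-0.3],[-0.3,-0.25,0,0,0,0,-0.5],[0,0,0,0,0,0,-0.5],[0,0,0,0,0,0,-0.5]]'
python3 -c "
from h import *
st();snap('wrist','w35.png');snap('top','t35.png');crop('t35.png','t35a.png',160,150,320,270,5)"
```

```text
time_s: 46.88
ee_pos: [0.4763, 0.1151, 0.2789]
eef_rot: [3.14, -0.0, 1.391]
force: [0.1, 0.2, 1.1]
grip_width: 0.0372
t 46.88 tcp [0.4763 0.1151 0.2789] grasp [0.4764 0.1151 0.2009] rpy [ 3.14  -0.     1.391] w 0.0372 F [0.1 0.2 1.1] q [ 0.16  0.19  1.72 -0.    1.23  0.34]
```

View pics/w35.png

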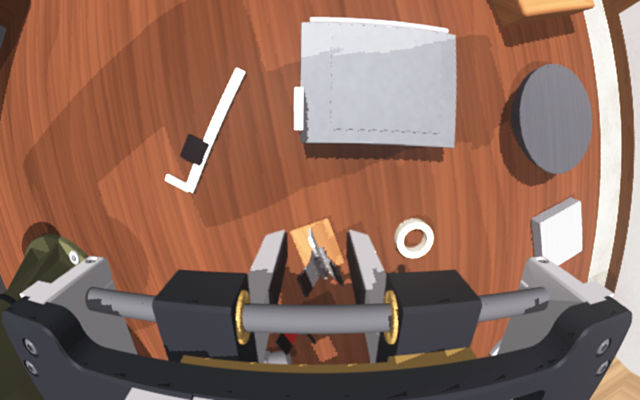

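View pics/t35a.png

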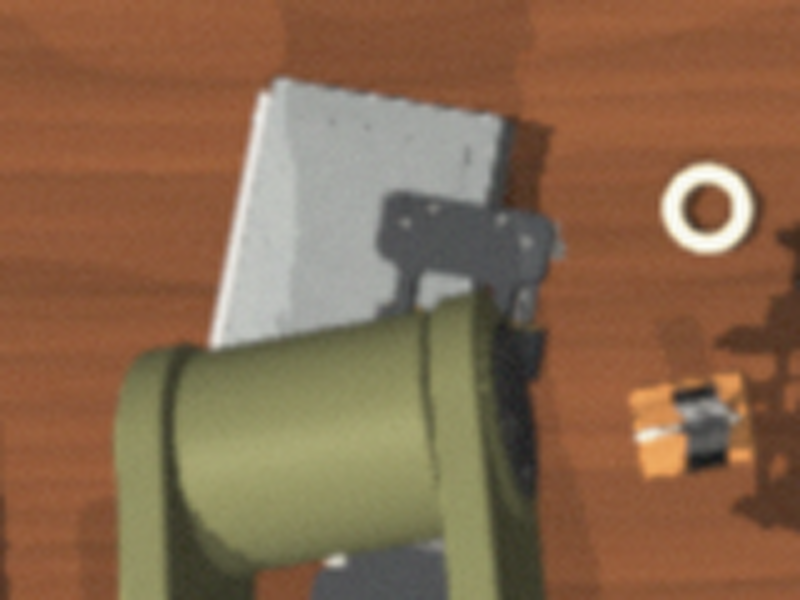

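```bash
python3 -c "
from h import *
crop('w35.png','w35a.png',270,60,350,150,7)"
python3 -m pendant '[[-0.3,0,0,0,0,0,-0.5],[-0.3,0,0,0,0,0,-0.5],[-0.3,0.05,0,0,0,0,-0.5],[0,0,0,0,0,0,-0.5],[0,0,0,0,0,0,-0.5]]'
python3 -c "
from h import *
st();snap('wrist','w36.png');crop('w36.png','w36a.png',260,90,380,210,5)"
```

```text
time_s: 47.4
ee_pos: [0.4647, 0.0078, 0.278]
eef_rot: [3.141, 0.0, 1.39]
force: [-0.4, 0.7, 0.6]
grip_width: 0.0703
t 47.4 tcp [0.4647 0.0078 0.278 ] grasp [0.4648 0.0078 0.2   ] rpy [3.141 0.    1.39 ] w 0.0703 F [-0.4  0.7  0.6] q [-0.06  0.13  1.78 -0.    1.22  0.12]
```

View pics/w35a.png

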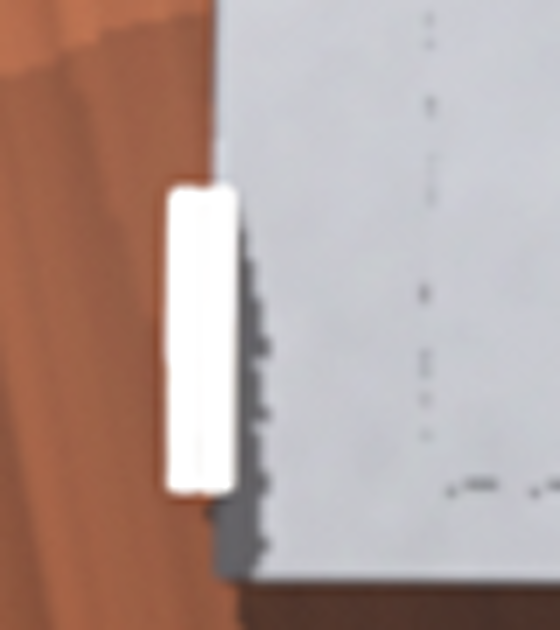

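View pics/w36a.png

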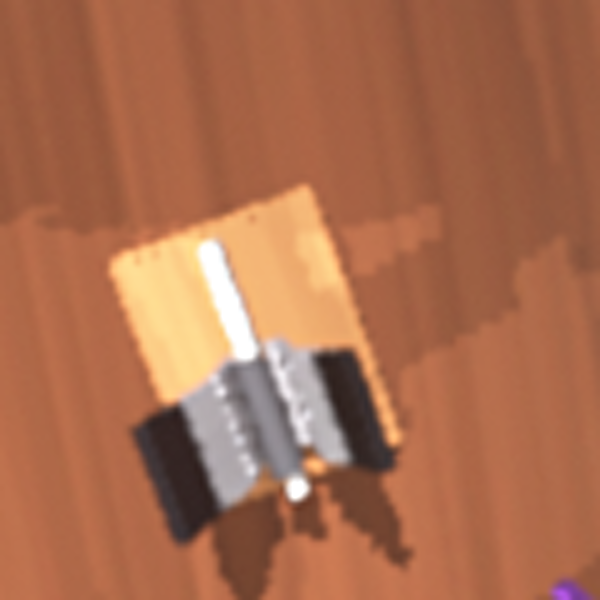

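```bash
python3 -c "
from h import *
d=load('w36');f=lambda x,y,z=.079:pix(d,(260+x/5,90+y/5),z,True)
c=[f(135,430),f(182,543),f(350,350),f(393,468)]
m=np.mean(c,0);L=(c[0]+c[1])/2;Rr=(c[2]+c[3])/2;print('clip top mid',m,'span',np.linalg.norm(L-Rr),'width',np.linalg.norm(c[0]-c[1]),np.linalg.norm(c[2]-c[3]))
v=Rr-L;ang=np.arctan2(v[1],v[0]);w=(c[0]-c[1]+c[2]-c[3]);a2=np.arctan2(w[1],w[0])-np.pi/2;print('x-axis angle',ang,a2)
st1=f(212,245,.04);st2=f(297,487,.04);print('plate',st1,st2,np.linalg.norm(st1-st2),np.arctan2(*(st1-st2)[1::-1])-np.pi/2)
for q in ((110,262),(310,185),(400,440)): print('foot',f(*q,.008))
e=load('w35')
for uv in ((298,108.5),(298,86.7),(298,130.3)):
  p=pix(e,uv,.07,True);print('ear',p,(p-TIN)@tx,(p-TIN)@ty)
for uv in ((302,58),(456,146),(302,142)):
  print(uv)
for x,y in ((-.064,.084),(-.064,-.084)): print(proj(e,tinw(x,y,.038),True))
p=pix(e,(270+225/7,60+575/7),.042,True);print('lid corner',p,(p-TIN)@tx,(p-TIN)@ty)
p=pix(e,(455.5,147),.042,True);print('lid corner r',p,(p-TIN)@tx,(p-TIN)@ty)
"
```

```text
clip top mid [0.4648975 0.0299413 0.079    ] span 0.04209037770941026 width 0.023130576180220394 0.023476944475141353
x-axis angle 0.17406465320546202 0.18381623273448788
plate [0.46019773 0.06684327 0.04      ] [0.46835328 0.01340657 0.04      ] 0.054055466133357044 0.1514521121874679
foot [0.43487076 0.06599928 0.008     ]
foot [0.48268841 0.07487096 0.008     ]
foot [0.49285347 0.01337907 0.008     ]
ear [0.4747575  0.20454648 0.07      ] -0.028101476430458513 0.08653661973803926
ear [0.47847837 0.2248858  0.07      ] -0.007424715405098216 0.08647164303896086
ear [0.47100398 0.18434738 0.07      ] -0.04864600841165221 0.086658530729516
(302, 58)
(456, 146)
(302, 142)
[302.29999183 144.43034502]
[455.63148886 148.13782773]
lid corner [0.47118234 0.17112581 0.042     ] -0.061627602507736134 0.08414461095527402
lid corner r [0.63623568 0.14033163 0.042     ] -0.06274482835571778 -0.08375309501637733
```

```bash
python3 -c "
from h import *
st();go([.4649,.0299,.12],yaw=1.75)"
python3 -m pendant '[[0.185,-0.02,0,0,0,-0.228,-0.5],[0,0,0,0,0,-0.228,-0.5],[0,0,0,0,0,-0.228,-0.5],[0,0,0.2,0,0,0,-0.5],[0,0,0.25,0,0,0,-0.5],[0,0,0.2,0,0,0,-0.5],[0,0,0,0,0,0,-0.5],[0,0,0,0,0,0,-0.5]]' 30
python3 -c "
from h import *
st();go([.4649,.0299,.072],yaw=1.75);snap('wrist','w37.png')"
```

```text
t 47.45 tcp [0.4647 0.0088 0.278 ] grasp [0.4647 0.0088 0.2   ] rpy [ 3.141 -0.     1.391] w 0.0706 F [-0.3 -0.  -1.1] q [-0.06  0.13  1.78  0.    1.22  0.12]
turn n [ 0.001  0.    -0.685] | shift(before turn) n [ 0.173 -0.03   0.666] | shift(after turn) n [0.173 0.033 0.666]
time_s: 48.12
ee_pos: [0.4656, 0.032, 0.1998]
eef_rot: [-3.14, -0.0, 1.752]
force: [0.3, 0.4, 0.9]
grip_width: 0.0709
t 48.12 tcp [0.4656 0.032  0.1998] grasp [0.4655 0.032  0.1218] rpy [-3.14  -0.     1.752] w 0.0709 F [0.3 0.4 0.9] q [-0.01  0.24  1.86 -0.    1.05 -0.19]
turn n [-0.003 -0.     0.004] | shift(before turn) n [-0.016 -0.009  0.415] | shift(after turn) n [-0.016 -0.009  0.415]
```

View pics/w37.png

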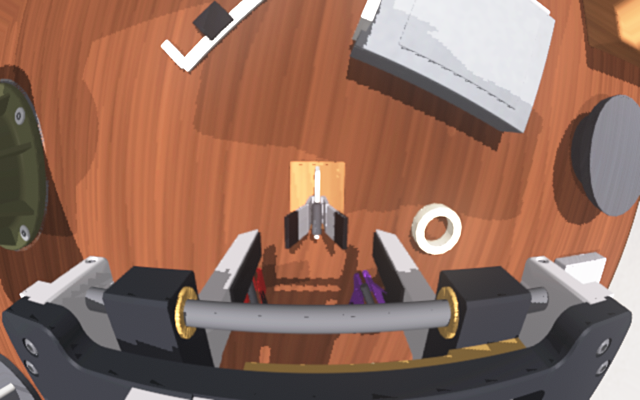

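```bash
python3 -c "
from h import *
d=load('top0');P,R=tool()
for n,uv in (('purple',(327.5,211)),('red',(335,252))):
  for z in (.0,.05,.079):
    p=pix(d,uv,z);q=R.T@(p-np.array([.4649,.0299,0]));print(n,z,p.round(3),'tool xy',q[:2].round(3))
"
```

```text
purple 0.0 [ 0.529 -0.043  0.   ] tool xy [-0.084  0.05 ]
purple 0.05 [ 0.528 -0.044  0.05 ] tool xy [-0.084  0.049]
purple 0.079 [ 0.527 -0.044  0.079] tool xy [-0.084  0.048]
red 0.0 [ 0.414 -0.063  0.   ] tool xy [-0.082 -0.067]
red 0.05 [ 0.418 -0.062  0.05 ] tool xy [-0.082 -0.062]
red 0.079 [ 0.421 -0.062  0.079] tool xy [-0.082 -0.06 ]
```

The clip's handles (285–347, 225) are centred and square between the fingers, and the look-alikes are clear of them. Descending and squeezing.

```bash
python3 -m pendant '[[-0.015,-0.009,0.15,0,0,0.003,-0.4],[0,0,0.15,0,0,0,-0.4],[0,0,0.09,0,0,0,-0.4],[0,0,0.025,0,0,0,-0.4],[0,0,0,0,0,0,-0.4],[0,0,0,0,0,0,-0.4]]' 30
python3 -c "
from h import *
st();go([.4649,.0299,.072],yaw=1.75);snap('wrist','w38.png')"
```

```text
time_s: 48.67
ee_pos: [0.4654, 0.0291, 0.1516]
eef_rot: [3.139, 0.001, 1.749]
force: [0.2, -0.3, 0.4]
grip_width: 0.0657
t 48.67 tcp [0.4654 0.0291 0.1516] grasp [0.4656 0.029  0.0736] rpy [3.139e+00 1.000e-03 1.749e+00] w 0.0657 F [ 0.2 -0.3  0.4] q [-0.02  0.31  1.9  -0.    0.93 -0.19]
turn n [ 0.004  0.001 -0.002] | shift(before turn) n [ 0.008 -0.003  0.013] | shift(after turn) n [ 0.008 -0.003  0.013]
```

View pics/w38.png

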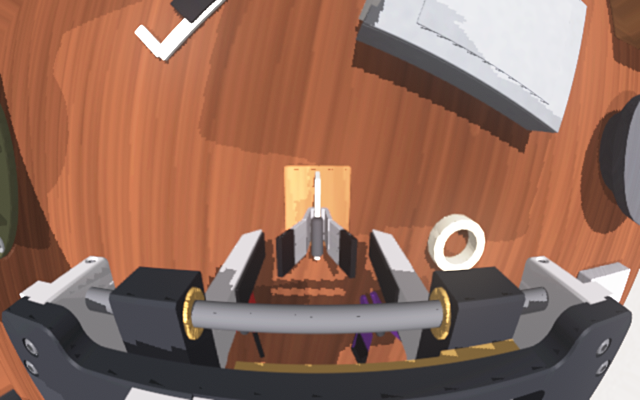

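```bash
python3 -c "
from h import *
P,R=tool();d=load('w38');g=P+R[:,2]*.078; g[2]=.079
print(proj(d,g,True),proj(d,[.4649,.0299,.079],True)); 
crop('w38.png','w38a.png',250,160,390,300,5)"
```

```text
[317.08333617 261.3122152 ] [316.2318866 259.70297  ]
```

View pics/w38a.png

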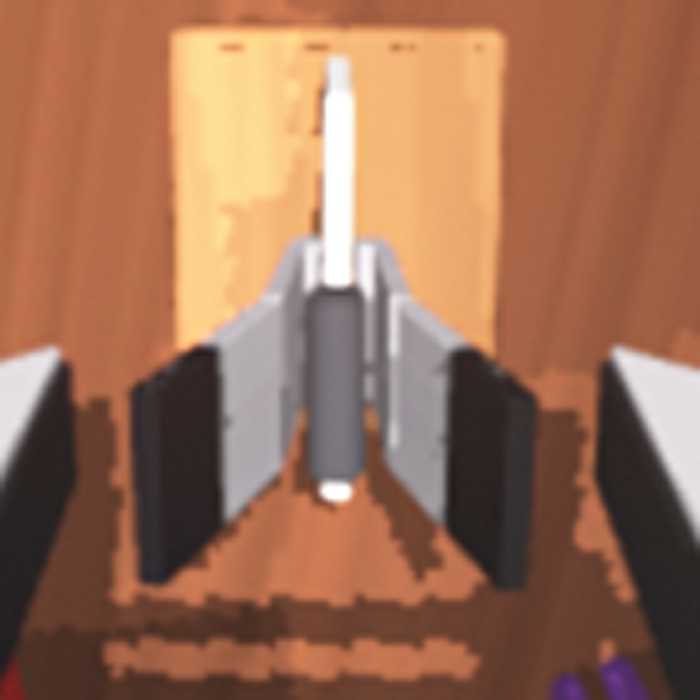

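```bash
python3 -m pendant '[[0.018,0,0.012,0,0,0,-0.2],[0,0,0,0,0,0,0.2],[0,0,0,0,0,0,0.6],[0,0,0,0,0,0,1],[0,0,0,0,0,0,1],[0,0,0,0,0,0,1],[0,0,0,0,0,0,1],[0,0,0,0,0,0,1],[0,0,0,0,0,0,1],[0,0,0,0,0,0,1]]' 30
python3 -c "
from h import *
st();snap('wrist','w39.png');crop('w39.png','w39a.png',250,160,390,300,5)"
```

```text
time_s: 49.55
ee_pos: [0.4659, 0.031, 0.1508]
eef_rot: [3.136, 0.001, 1.749]
force: [0.7, 0.7, 18.5]
grip_width: 0.0185
t 49.55 tcp [0.4659 0.031  0.1508] grasp [0.4664 0.031  0.0729] rpy [3.136e+00 1.000e-03 1.749e+00] w 0.0185 F [ 0.7  0.7 18.5] q [-0.01  0.31  1.9  -0.    0.92 -0.19]
```

View pics/w39a.png

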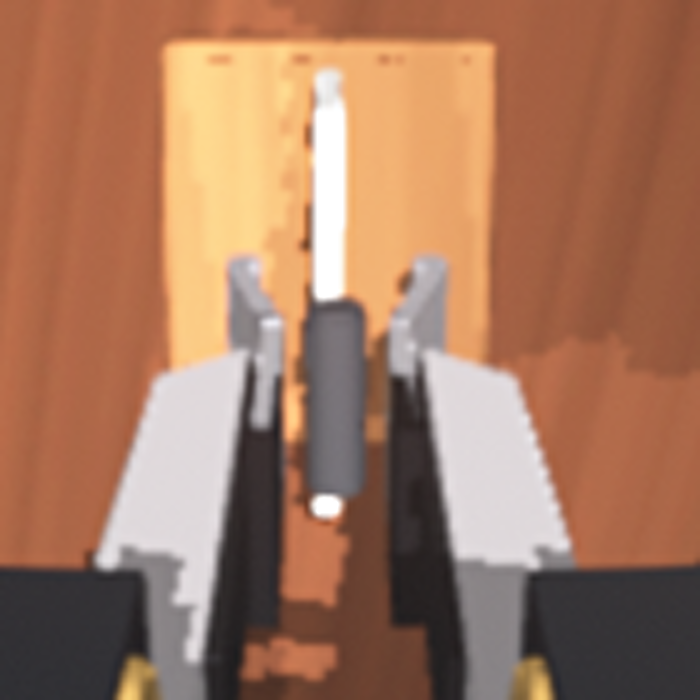

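The clip is squeezed fully (18.5 mm), with its jaws spread clear of the plate. Lifting straight up.

```bash
python3 -m pendant '[[0,0,-0.05,0,0,0,1],[0,0,-0.1,0,0,0,1],[0,0,-0.15,0,0,0,1],[0,0,-0.2,0,0,0,1],[0,0,-0.2,0,0,0,1],[0,0,-0.2,0,0,0,1],[0,0,0,0,0,0,1]]' 40
python3 -c "
from h import *
st();snap('wrist','w40.png');crop('w40.png','w40a.png',250,160,390,300,5);snap('side','s40.png');crop('s40.png','s40a.png',220,120,340,240,5)"
```

```text
time_s: 50.18
ee_pos: [0.4652, 0.031, 0.261]
eef_rot: [3.135, 0.001, 1.749]
force: [0.5, -0.2, 0.0]
grip_width: 0.0183
t 50.18 tcp [0.4652 0.031  0.261 ] grasp [0.4657 0.031  0.183 ] rpy [3.135e+00 1.000e-03 1.749e+00] w 0.0183 F [ 0.5 -0.2  0. ] q [-0.01  0.15  1.8  -0.    1.18 -0.19]
```

View pics/w40a.png

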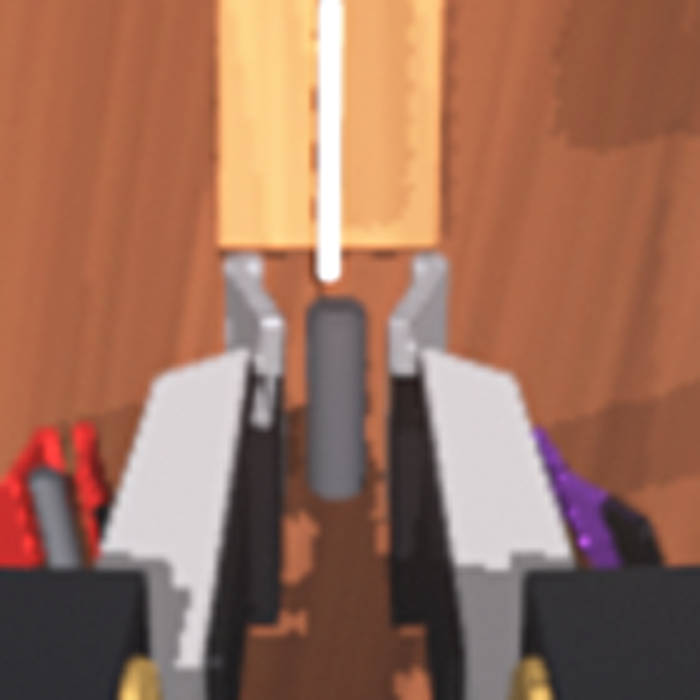

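View pics/s40a.png

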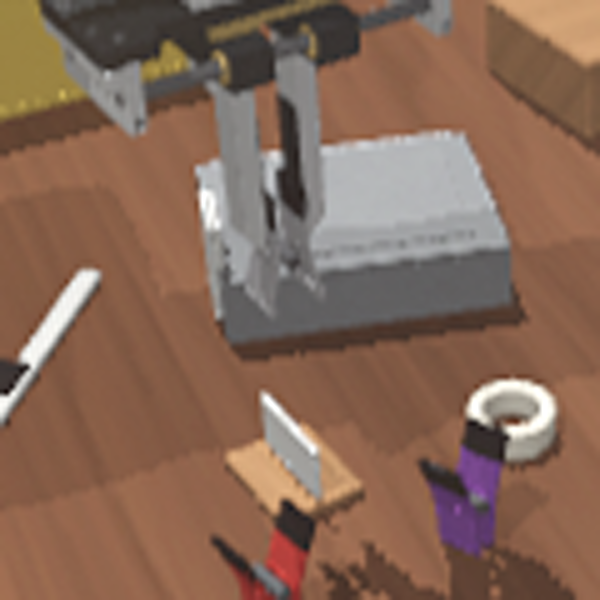

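```bash
python3 -c "
from h import *
P,R=tool();d=load('w40')
for z in (.078+.024,.078+.028,.078+.032):
  for x in (-.012,0,.012):
    print(z-.078,x,proj(d,P+R@np.array([x,0,z]),True).round(1))
go([.4748,.2045,.16],yaw=TA)"
```

```text
0.024000000000000007 -0.012 [314.7 255.4]
0.024000000000000007 0 [314.7 238.7]
0.024000000000000007 0.012 [314.7 221.3]
0.027999999999999997 -0.012 [314.8 253. ]
0.027999999999999997 0 [314.7 236.5]
0.027999999999999997 0.012 [314.7 219.4]
0.032 -0.012 [314.8 250.6]
0.032 0 [314.7 234.4]
0.032 0.012 [314.7 217.5]
turn n [0.002 0.    0.68 ] | shift(before turn) n [1.408 0.343 0.158] | shift(after turn) n [ 1.439 -0.169  0.159]
```

```bash
python3 -m pendant '[[0.28,0.07,0,0,0,0,1],[0.28,0.07,0,0,0,0,1],[0.28,0.07,0,0,0,0,1],[0.28,0.07,0,0,0,0,1],[0.28,0.06,0,0,0,0,1],[0,0,0,0,0,0.227,1],[0,0,0,0,0,0.227,1],[0,0,0,0,0,0.226,1],[0,0,0,0,0,0,1],[0,0,0,0,0,0,1]]' 40
python3 -c "
from h import *
st();snap('wrist','w41.png');crop('w41.png','w41a.png',250,130,390,300,4);snap('side','s41.png');crop('s41.png','s41a.png',220,80,340,200,5);go([.4748,.2045,.13],yaw=TA)"
```

```text
time_s: 51.12
ee_pos: [0.4744, 0.2035, 0.2556]
eef_rot: [-3.14, 0.001, 1.396]
force: [-0.2, -0.2, 0.1]
grip_width: 0.0186
t 51.12 tcp [0.4744 0.2035 0.2556] grasp [0.4743 0.2034 0.1776] rpy [-3.140e+00  1.000e-03  1.396e+00] w 0.0186 F [-0.2 -0.2  0.1] q [ 0.33  0.27  1.67 -0.    1.2   0.51]
turn n [-0.001  0.001  0.006] | shift(before turn) n [0.01  0.001 0.401] | shift(after turn) n [0.009 0.    0.401]
```

View pics/w41a.png

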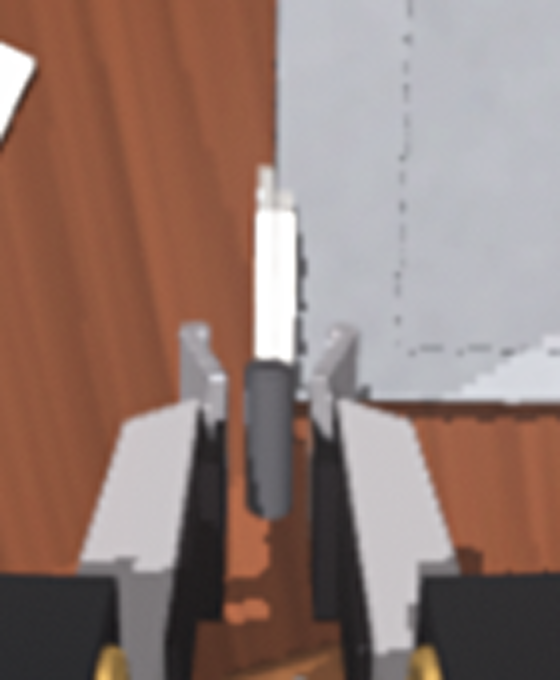

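View pics/s41a.png

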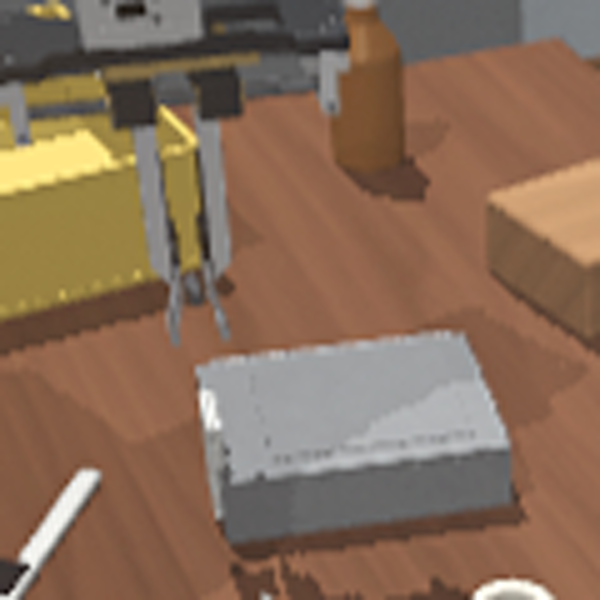

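```bash
python3 -m pendant '[[0.025,0.012,0.1,0,0,0.006,1],[0,0,0.15,0,0,0,1],[0,0,0.1,0,0,0,1],[0,0,0,0,0,0,1],[0,0,0,0,0,0,1]]' 40
python3 -c "
from h import *
st();snap('wrist','w42.png');crop('w42.png','w42a.png',250,130,390,300,4);snap('side','s42.png');crop('s42.png','s42a.png',220,100,320,200,6)"
```

```text
time_s: 51.63
ee_pos: [0.4765, 0.2062, 0.2139]
eef_rot: [-3.141, 0.001, 1.391]
force: [0.6, 0.4, -0.6]
grip_width: 0.0183
t 51.63 tcp [0.4765 0.2062 0.2139] grasp [0.4764 0.2062 0.1359] rpy [-3.141e+00  1.000e-03  1.391e+00] w 0.0183 F [ 0.6  0.4 -0.6] q [ 0.34  0.33  1.71 -0.    1.11  0.52]
```

View pics/w42a.png

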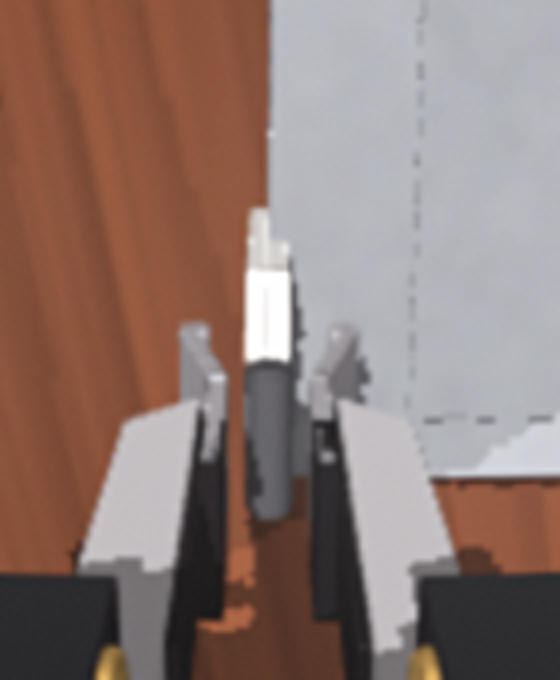

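View pics/s42a.png

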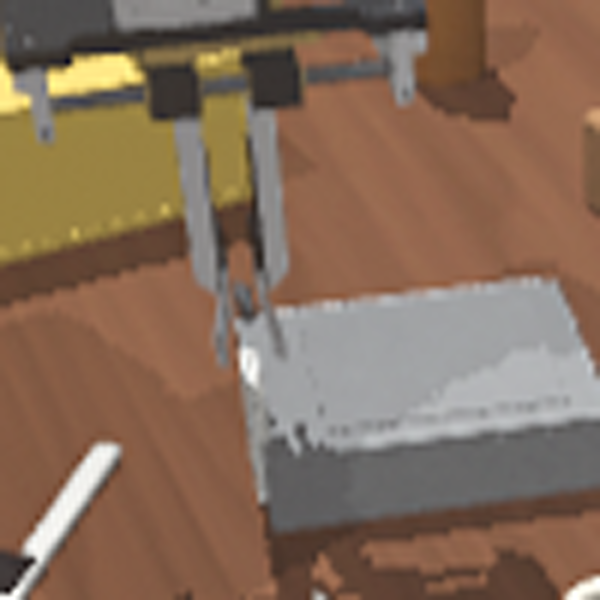

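```bash
python3 -c "
from h import *
d=load('w42')
for x in (-.0074,-.028,-.0486):
  p=proj(d,tinw(x,.0865,.066),True);q=proj(d,tinw(x,.0865,.04),True);print(x,((p-[250,130])*4).round(),((q-[250,130])*4).round())
P,R=tool();p=P+R@np.array([-.002,0,.106]);q=p-TIN;print('pivot tin',q@tx,q@ty,p[2])
"
```

```text
-0.0074 [262. 268.] [263. 238.]
-0.028 [262. 372.] [263. 332.]
-0.0486 [262. 470.] [263. 423.]
pivot tin -0.027892758751793218 0.08465218698314188 0.10921925645410771
```

The jaws straddle the ears evenly (ear top 311–323, jaws 298–337). Lowering the clip.

```bash
python3 -m pendant '[[0,0,0.08,0,0,0,1],[0,0,0.08,0,0,0,1],[0,0,0.06,0,0,0,1],[0,0,0.03,0,0,0,1],[0,0,0,0,0,0,1],[0,0,0,0,0,0,1]]' 40
python3 -c "
from h import *
st();snap('wrist','w43.png');crop('w43.png','w43a.png',250,130,390,300,4);snap('side','s43.png');crop('s43.png','s43a.png',220,100,320,200,6)"
```

```text
time_s: 52.23
ee_pos: [0.4766, 0.2063, 0.1846]
eef_rot: [-3.142, 0.0, 1.39]
force: [0.6, -0.9, -0.6]
grip_width: 0.0186
t 52.23 tcp [0.4766 0.2063 0.1846] grasp [0.4766 0.2062 0.1066] rpy [-3.142  0.     1.39 ] w 0.0186 F [ 0.6 -0.9 -0.6] q [ 0.34  0.36  1.73 -0.    1.05  0.52]
```

View pics/w43a.png

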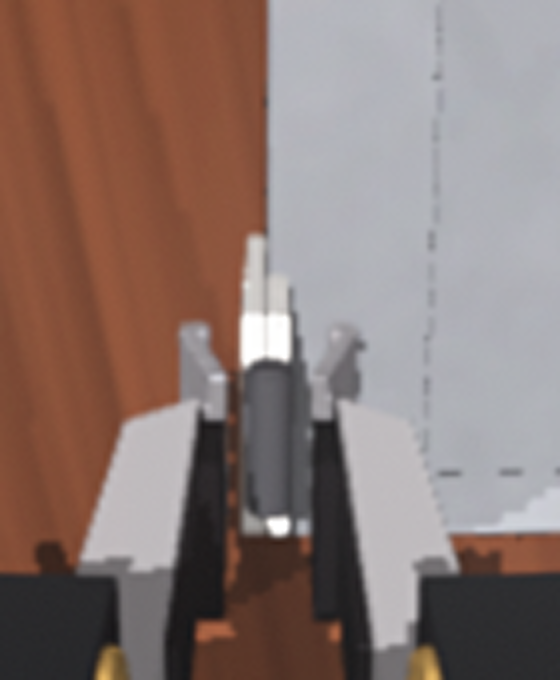

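View pics/s43a.png

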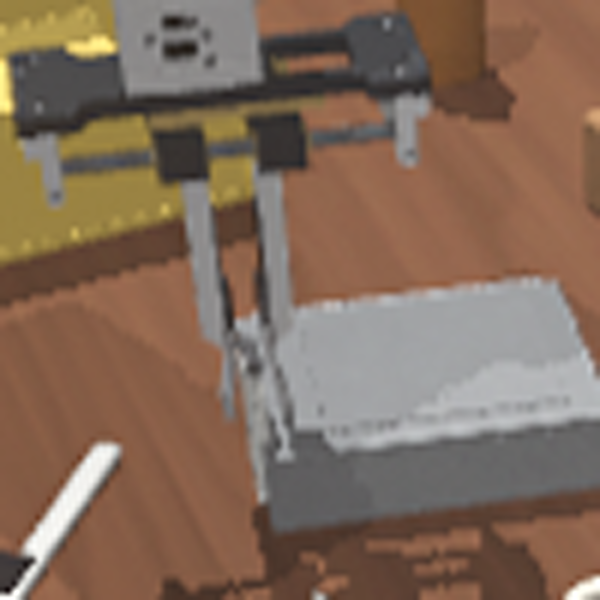

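```bash
python3 -m pendant '[[0,0,0.015,0,0,0,1],[0,0,0.015,0,0,0,1],[0,0,0,0,0,0,1],[0,0,0,0,0,0,1]]' 40
python3 -m pendant '[[0,0,0.015,0,0,0,1],[0,0,0,0,0,0,1],[0,0,0,0,0,0,1]]' 40
python3 -c "
from h import *
st()"
```

```text
time_s: 52.67
ee_pos: [0.4767, 0.2063, 0.1812]
eef_rot: [3.141, 0.0, 1.39]
force: [1.0, -0.2, 0.6]
grip_width: 0.0186
time_s: 52.92
ee_pos: [0.4768, 0.2063, 0.1808]
eef_rot: [3.14, -0.0, 1.39]
force: [-6.3, -1.8, 19.2]
grip_width: 0.0183
t 52.92 tcp [0.4768 0.2063 0.1808] grasp [0.4769 0.2063 0.1028] rpy [ 3.14 -0.    1.39] w 0.0183 F [-6.3 -1.8 19.2] q [ 0.34  0.37  1.73 -0.    1.04  0.52]
```

The pivot has seated on the ears (19 N). Easing off slightly and releasing.

```bash
python3 -m pendant '[[0,0,-0.008,0,0,0,1],[0,0,0,0,0,0,0.7],[0,0,0,0,0,0,0.4],[0,0,0,0,0,0,0.1],[0,0,0,0,0,0,-0.2],[0,0,0,0,0,0,-0.4],[0,0,0,0,0,0,-0.4],[0,0,0,0,0,0,-0.4]]' 40
python3 -c "
from h import *
st();snap('wrist','w44.png');crop('w44.png','w44a.png',230,130,410,300,4)"
```

```text
time_s: 53.58
ee_pos: [0.4766, 0.2063, 0.1802]
eef_rot: [3.141, 0.0, 1.39]
force: [-0.1, 0.1, -0.6]
grip_width: 0.0552
t 53.58 tcp [0.4766 0.2063 0.1802] grasp [0.4767 0.2062 0.1022] rpy [3.141 0.    1.39 ] w 0.0552 F [-0.1  0.1 -0.6] q [ 0.34  0.37  1.73 -0.    1.04  0.52]
```

View pics/w44a.png

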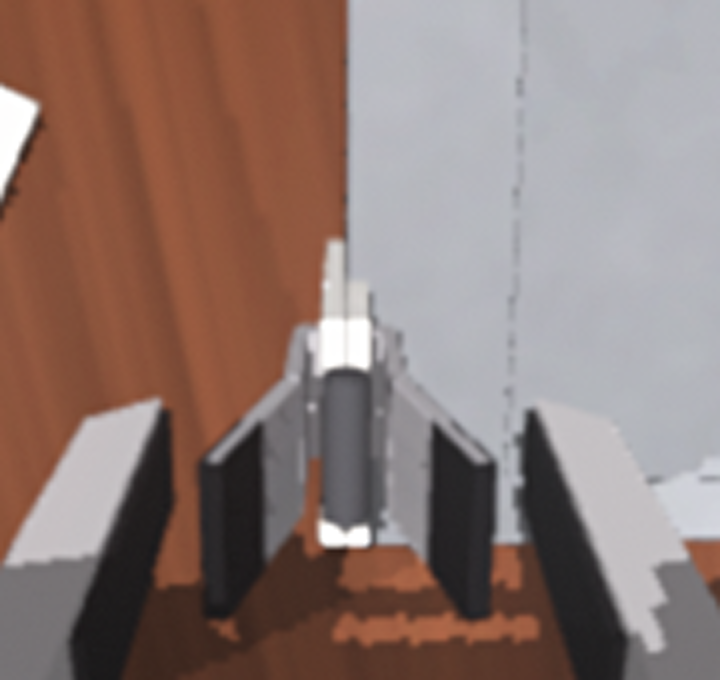

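The clip has snapped onto both ears, square, and the fingers are clear. Rising straight up, then checking.

```bash
python3 -m pendant '[[0,0,-0.05,0,0,0,-0.4],[0,0,-0.15,0,0,0,-0.4],[0,0,-0.25,0,0,0,-0.4],[0,0,-0.3,0,0,0,-0.4],[0,0,-0.3,0,0,0,-0.4],[-0.3,0,0,0,0,0,-0.4],[-0.3,0,0,0,0,0,-0.4],[-0.3,0,0,0,0,0,-0.4],[0,0,0,0,0,0,-0.4],[0,0,0,0,0,0,-0.4]]' 
python3 -c "
from h import *
st();snap('wrist','w45.png');snap('side','s45.png');crop('s45.png','s45a.png',200,90,360,210,5)
d=load('w45')
for n,p in (('handle top',tinw(-.028,.0865,.105)),('pivot',tinw(-.028,.0865,.07))): print(n,proj(d,p,True))"
```

```text
time_s: 54.47
ee_pos: [0.4571, 0.099, 0.3071]
eef_rot: [3.14, -0.0, 1.387]
force: [-0.2, 0.1, -0.2]
grip_width: 0.0659
t 54.47 tcp [0.4571 0.099  0.3071] grasp [0.4572 0.099  0.2291] rpy [ 3.14  -0.     1.387] w 0.0659 F [-0.2  0.1 -0.2] q [ 0.13  0.11  1.74 -0.    1.29  0.32]
handle top [314.85485234  86.50024505]
pivot [315.03569675  90.46163809]
```

View pics/w45.png

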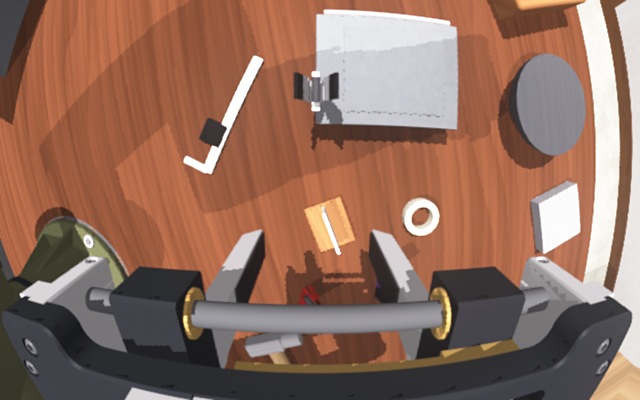

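View pics/s45a.png

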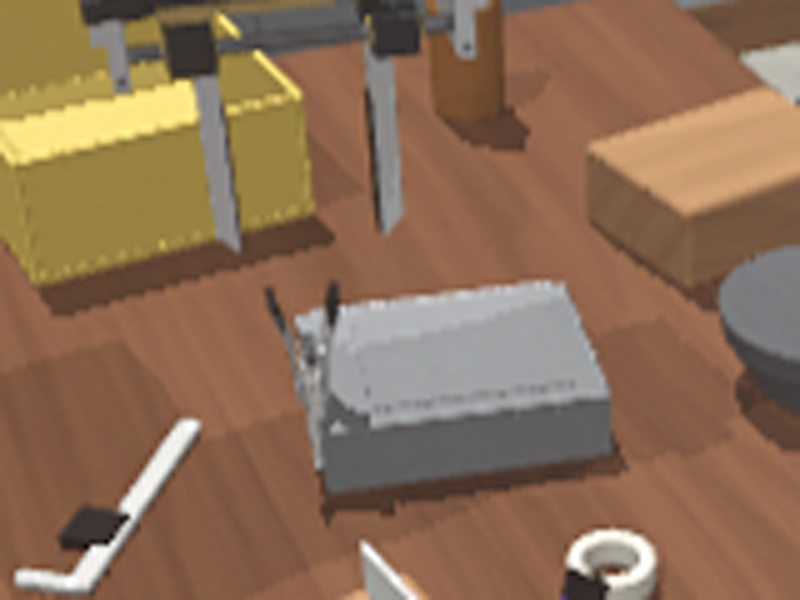

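The clip stands upright on both ears at (316,86), against a prediction of (315,87). The lid is shut flat and the robot is clear. Handing in.

```bash
python3 -c "
from station import hand_in
print(hand_in())"
```

```text
the job is handed in; nothing more can be done
None
```

I pulled all five punches from the strip and laid them side by side in the tin. Punch 6 had been knocked aside on the bench, so I found it again and put it in as well. I then closed the lid, squeezed the clip off its stand, lowered it over the two ears until it seated, and let it go. I handed in at about 54.5 s; the hand-in gives no verdict.

Last checks:
- **Punches:** all six lay flat in one row below the rim when I last saw them, just before closing the lid.
- **Lid:** it lies flat on the rim. The fingertip stopped at 42.7 mm above the bench with 20 N, which matches the height of a shut lid.
- **Clip:** it seated at about 19 N before release. It now stands upright and square, gripping both ears, and the wrist camera shows it within about 1 pixel of the predicted spot (about 1 mm).
- **Robot and bench:** nothing is touching the gripper. The bystanders show no visible movement in the last pictures, though I did not measure them; the pliers and can were not in those pictures.

One check disagreed: the top camera placed the tin about 3.5 mm off along its x axis compared with the wrist camera. I used the wrist camera's position from punch 6 onward.

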